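Rewind the drying line and put the pegs away

TASK

Put the drying line away: wind the crank of the line winder clockwise until its resistance suddenly drops away (the yellow pin drops as the orange bar leaves it), stop within a turn of that, and then press the red brake pedal right down to its stop and let it up. Then gather every loose clothes peg into the metal peg pan, and tip the pan over the shallow white notions tray so that all the pegs slide out over its open edge and come to lie in the tray. Finally set the empty pan back down flat on the worktop beside the tray, and leave the soap, the nail brush and the tape measure where they are.

Things in the scene. Friction and masses are not known exactly. Their poses are not given: they have to be found in the camera images.
- winder: drying-line winder, fixed to the worktop: grey base 150 x 203, white round drum 112 in diameter and 71 high with a crank on top, a red pedal on its +y side, an aluminium channel with an orange bar along its -x side. Origin on the worktop under the drum axis; z up. The yaw of the whole unit varies a little.
- crank (a joint): angle of the crank (rad), grows as it is wound clockwise seen from above, starts at 0, many turns possible. Turning it takes about 4 N (3 to 5) at the knob until the orange bar has left the yellow pin, then suddenly under 1 N. This takes 2.5 to 4 turns, differing from start to start. It stays where it is left.
- knob_mid (a point): middle of the upright black knob of the crank, at the height to grip it: knob 21 in diameter, 45 high, its foot 26 below this point and its top 19 above, 45 from the drum axis. The knob spins freely on the crank, so the gripper need not turn while it carries it round. The steel crank arm lies 3 below the knob's foot.
- gate: dark steel bridge over the channel, 12 wide and 51 high, fixed; its origin is on the worktop under the yellow pin, its y axis is the direction in which the orange bar moves. Its place along the channel varies.
- bar_tail (a point): rear end (-y end) of the top of the orange bar, 70 long, which the crank draws along the channel towards +y of the winder by 2.5 mm a radian. The resistance drops when this end has passed the yellow pin, that is when it comes to y > 0 in the gate's frame.
- wiper (a joint): the yellow pin in the gate, pressed down on the orange bar by a spring (m): about 0 while it rubs on the bar, 0.008 once the bar has passed and it has dropped. Not to be touched.
- pedal (a joint): brake pedal (rad): 0 up, 0.30 fully down on its stop; a spring lifts it again. Fully down takes about 6 N at the pad.
- pedal_pad (a point): point on the upper face of the red pedal, 50 wide (x) and 66 long (y), to press down on; 54 from the pedal's hinge, which lies along the winder's x axis, on the drum side. This point sinks about 16 from up to fully down.
- peg_a_mid (a point): Clothes peg a: wooden clothes peg with a steel spring lying flat, 73 long (along its y), 22 wide over the jaws (along x), 11 thick, 15 g; this point is its middle, half-way up. Grasp it across its width (along x). (may be absent)
- peg_b_mid (a point): Clothes peg b: wooden clothes peg with a steel spring lying flat, 73 long (along its y), 22 wide over the jaws (along x), 11 thick, 15 g; this point is its middle, half-way up. Grasp it across its width (along x). (may be absent)
- peg_c_mid (a point): Clothes peg c: wooden clothes peg with a steel spring lying flat, 73 long (along its y), 22 wide over the jaws (along x), 11 thick, 15 g; this point is its middle, half-way up. Grasp it across its width (along x). (may be absent)
- peg_d_mid (a point): Clothes peg d: wooden clothes peg with a steel spring lying flat, 73 long (along its y), 22 wide over the jaws (along x), 11 thick, 15 g; this point is its middle, half-way up. Grasp it across its width (along x). (may be absent)
- pan_grip (a point): point on the axis of the black handle of the aluminium peg pan, where it is to be gripped across (along the pan's y): handle 18 wide, 16 high, 100 long along the pan's x, its axis 40 above the pan's underside; pan about 160 g. Axes of the pan: x from the open edge to the handle, z up. This point is 112 (in +x) from the middle of the pocket and 53 beyond the back lip.
- pan_floor (a point): middle of the pan's pocket floor, 4 above the pan's underside; inside 115 (x) by 120 (y), lips 26 high at both sides and 30 at the back (+x), none at the front (-x). Smooth: pegs slide out at a tilt of about 22 degrees or more.
- pan_lip (a point): middle of the pan's open front edge, at floor height, 59 in -x from the pocket's middle. Axes as the pan's.
- notions_tray: shallow white enamelled tray, fixed, 272 (x) by 192 (y) inside measure about 268 x 188, rim 21 high; origin at the middle of its underside, on the worktop.
- soap: pink bar of soap, 51 x 80 x 24, a bystander
- nail_brush: purple nail brush, 30 x 85 x 23, a bystander
- tape_measure: yellow tape measure, 77 x 35 x 56, a bystander
Not all that is in view belongs to the job. Of the things like the gate, leave any that is purple; of the rest the smaller one is meant.

How it is judged:
On the way, in this order (a step that is already met when the one before it is completed fails the run):
1. the crank has been wound until the orange bar has left the yellow pin, which has dropped (y of bar_tail in the frame of gate above 0.001 m and value of joint wiper above 0.005 m), for 0.1 s.
2. then the red pedal has been pressed down to its stop (value of joint pedal above 0.27 rad), for 0.1 s.
3. all the pegs lie in the pan together, released (x of peg_a_mid in the frame of pan_floor between -0.06 and 0.06 m and y of peg_a_mid in the frame of pan_floor between -0.061 and 0.061 m and z of peg_a_mid in the frame of pan_floor between -0.005 and 0.055 m and contact force between the fingers and peg_a below 0.1 N and x of peg_b_mid in the frame of pan_floor between -0.06 and 0.06 m and y of peg_b_mid in the frame of pan_floor between -0.061 and 0.061 m and z of peg_b_mid in the frame of pan_floor between -0.005 and 0.055 m and contact force between the fingers and peg_b below 0.1 N and x of peg_c_mid in the frame of pan_floor between -0.06 and 0.06 m and y of peg_c_mid in the frame of pan_floor between -0.061 and 0.061 m and z of peg_c_mid in the frame of pan_floor between -0.005 and 0.055 m and contact force between the fingers and peg_c below 0.1 N and x of peg_d_mid in the frame of pan_floor between -0.06 and 0.06 m and y of peg_d_mid in the frame of pan_floor between -0.061 and 0.061 m and z of peg_d_mid in the frame of pan_floor between -0.005 and 0.055 m and contact force between the fingers and peg_d below 0.1 N), for 0.2 s.
4. the pan is tipped by more than 23 degrees with its open edge over the tray, and all the pegs lie in the tray (x of peg_a_mid in the frame of notions_tray between -0.133 and 0.133 m and y of peg_a_mid in the frame of notions_tray between -0.093 and 0.093 m and z of peg_a_mid in the frame of notions_tray between -0.01 and 0.035 m and x of peg_b_mid in the frame of notions_tray between -0.133 and 0.133 m and y of peg_b_mid in the frame of notions_tray between -0.093 and 0.093 m and z of peg_b_mid in the frame of notions_tray between -0.01 and 0.035 m and x of peg_c_mid in the frame of notions_tray between -0.133 and 0.133 m and y of peg_c_mid in the frame of notions_tray between -0.093 and 0.093 m and z of peg_c_mid in the frame of notions_tray between -0.01 and 0.035 m and x of peg_d_mid in the frame of notions_tray between -0.133 and 0.133 m and y of peg_d_mid in the frame of notions_tray between -0.093 and 0.093 m and z of peg_d_mid in the frame of notions_tray between -0.01 and 0.035 m and angle between pan_floor's own z axis and vertical above 0.4 rad and x of pan_lip in the frame of notions_tray between -0.13 and 0.13 m and y of pan_lip in the frame of notions_tray between -0.09 and 0.09 m and z of pan_lip in the frame of notions_tray between 0 and 0.2 m), for 0.2 s.
At the end, for the whole second after the job is handed in: all pegs that are present lie at rest inside the notions tray; the orange bar is past the yellow pin, which has dropped, and the pedal is up; the pan is released and rests flat (within 3.4 degrees) on the worktop beside or beyond the tray, not in it or on its rim (all of step 1 and x of peg_a_mid in the frame of notions_tray between -0.133 and 0.133 m and y of peg_a_mid in the frame of notions_tray between -0.093 and 0.093 m and z of peg_a_mid in the frame of notions_tray between -0.01 and 0.035 m and linear speed of each of peg_a, peg_b, peg_c, peg_d, pan below 0.03 m/s and x of peg_b_mid in the frame of notions_tray between -0.133 and 0.133 m and y of peg_b_mid in the frame of notions_tray between -0.093 and 0.093 m and z of peg_b_mid in the frame of notions_tray between -0.01 and 0.035 m and x of peg_c_mid in the frame of notions_tray between -0.133 and 0.133 m and y of peg_c_mid in the frame of notions_tray between -0.093 and 0.093 m and z of peg_c_mid in the frame of notions_tray between -0.01 and 0.035 m and x of peg_d_mid in the frame of notions_tray between -0.133 and 0.133 m and y of peg_d_mid in the frame of notions_tray between -0.093 and 0.093 m and z of peg_d_mid in the frame of notions_tray between -0.01 and 0.035 m and value of joint pedal below 0.1 rad and angle between pan_floor's own z axis and vertical below 0.06 rad and height (world z) of pan_floor below 0.01 m and (y of pan_floor in the frame of notions_tray above 0.14 m or y of pan_floor in the frame of notions_tray below -0.14 m or x of pan_floor in the frame of notions_tray above 0.18 m)); the robot touches nothing.
It fails at once if the crank is wound more than a turn past the point where it goes free (y of bar_tail in the frame of gate above 0.019 m).
It fails at once if the soap is moved by more than 3 cm (distance of soap from where it was at the start of the episode above 0.03 m).
It fails at once if the nail brush is moved by more than 3 cm (distance of nail_brush from where it was at the start of the episode above 0.03 m).
It fails at once if the tape measure is moved by more than 3 cm (distance of tape_measure from where it was at the start of the episode above 0.03 m).
Of peg_a, peg_b, peg_c, peg_d only 2 to 4 are there at a start; the rules pass over those that are not, and their reading is None.
At some moment in a run one of peg_a, peg_b, peg_c, peg_d may be knocked a few centimetres aside while the robot is not near it.
It also fails if it takes over 210 s, if anything falls off the work surface, if the arm or the gripper's body presses on something with over 40 N, if the wrist force passes 120 N, or if a joint passes its speed limit or range.

ROBOT

A 6-joint arm with a two-finger parallel gripper is mounted at the origin on a cart in front of the work surface, level with it; the furniture and walls round the work are solid. World frame = base frame: x ahead of the robot, y to its left, z up, the work surface at z = 0. Lengths are in m, angles in rad, forces in N, time in s.
With the tool pointing down it reaches from about 0.375 to 0.9 m from the base axis. Payload 3.1 kg.
Tool frame: the origin (TCP) lies at the very end of the fingers, on their centre line; the grasp point (between the pads) lies 19 mm behind it (manip.tcp_to_grasp is the distance from the TCP to the grasp point, in m); z points along the fingers, y is the line along which they close (so a half turn about z gives the same grasp; the last joint's range is limited). The gripper opens to 85 mm and grips with 20 to 120 N. Pads are 22 mm wide; open, the fingers measure 114 mm over their backs; the gripper's body (76 mm by 85 mm) begins 54 mm behind the grasp point. The pads swing forward as they close: fully open they stand 13 mm farther back than shut.
Start: joints at [-1.343, 0.527, 1.433, -0, 1.181, -0.178], TCP at [0.247, -0.574, 0.231] pointing down, gripper open.
Joint ranges: [-3.08, 3.08], [-0.75, 2.2], [0.22, 2.44], [-1.43, 4.57], [0, 2.65], [-2.85, 2.85]. Speed limits (rad/s): [2.79, 2.79, 3.14, 3.14, 3.14, 3.14].

INTERFACE

Orientations are given as a unit quaternion [x, y, z, w].
In Python, from station import manip gives the robot as it stands. The module is installed in compiled form; this text tells all that it offers.
- The arm moves only by the tool step_arm, never from a script. Its argument "commands" is one flat list of numbers, 6 for each row, row after row: the shift along the tool's x, y, z in m, then the turn, a rotation vector about the tool's x, y, z in degrees. A call has exactly 10 rows; each row is the pose to reach, as a shift and turn from the pose commanded when the call began, along the tool's axes at that moment; what a row does not reach only later rows make up. A row lasts 1/10 s, in which the tool goes at most 50 mm and 8.59 degrees, less where a joint would pass 70% of its speed; a pose out of reach is approached as far as the arm can. A call with a gripper value outside its range is refused whole. "jaw" is the opening in per cent of the stroke, from 0 (shut) to 100 (fully open), set as the call begins (left out, the last holds). The fingers move at their own pace and stop on an object; "grip_force" is the grip in N (left out, the last holds). Time passes only in rows, so rows that repeat a pose let the fingers close, or fill a call up. It gives the time, the measured TCP pose, the force, the opening and the grip force at its end, in the units of the state.
- manip.sense(): the state, without advancing time (a new reading comes with each control period).
- manip.snapshot(name): name is "scene" or "top"; returns a dict with "pixels" (480x640x3 uint8, blue, green, red), "fx", "fy", "cx", "cy" (pixels), "k1" (the pictures are not rectified: a ray, as slopes to the right and down, at radius r is drawn at 1 + k1 r^2 times it, then the intrinsics apply), "R" (3x3) and "t" (3): a world point X has camera coordinates R X + t. Camera axes: x right, y down, z forward; pixel columns grow to the right and rows downward; lengths in m; the calibration is good to about 2 mm. A picture is of the moment at which its call begins. There is no depth.
- manip.sign_off(): hands the job in; it is judged then, once.
The state is a dict: "t": time; "q": joint angles; "qd": joint speeds; "tau": joint torques, N m; "tcp_pos": TCP position; "tool_rot": TCP orientation; "force": force on the tool from outside, world axes, zero at the start; "ft_torque": the same for the moment, N m; "finger_gap": opening from 0.0 (shut) to 1.0 (fully open); "gripper_force": force on a finger pad.
Only numpy, scipy, OpenCV 4.12 (cv2) and the standard library are available. Lean on these libraries where they do the work, as an engineer would, in place of code of your own. Each camera call takes 0.05 s, during which the arm holds its last target. There are 200 camera calls.

## Working session

There is one attempt and no reset: what is moved stays moved. The work goes in short steps, Python scripts to look and compute and a tool call to move; the robot and the scene stay as the last step left them, time stands still between calls to the robot, and variables do not carry over. Pictures are saved under pics/ and viewed, at most 14 in all, crops included, and the job is handed in when it is done.

Besides the shell and the picture viewer there is one more tool, called after ">>>" as a command line: name --argument value ..., lists and objects as JSON in quotes. step_arm: Moves the arm, as the interface text tells. Its arguments: {"type":"object","properties":{"commands":{"type":"array","items":{"type":"number"}},"jaw":{"type":"number"},"grip_force":{"type":"number"}},"required":["commands"]}

```bash
mkdir -p pics
python3 - <<'E'
from station import manip
import cv2
for n in ("top","scene"):
    s=manip.snapshot(n); cv2.imwrite(f"pics/{n}0.png",s["pixels"]); print(n,s["fx"],s["fy"],s["cx"],s["cy"],s["k1"],s["R"],s["t"])
print(manip.sense(), manip.tcp_to_grasp)
E
```

```text
top 498.0736684812829 498.0736684812829 325.92505301952593 236.48170039024288 -0.055521875574437544 [[ 0.02283277 -0.99971339 -0.00719699]
 [-0.99692262 -0.02222785 -0.07517458]
 [ 0.07499306  0.00889129 -0.99714442]] [0.01328096 0.58640948 1.24657773]
scene 450.3389586069371 450.3389586069371 323.14256822341434 236.6830385494529 -0.02274997855107161 [[-0.73512703 -0.67756327  0.02227684]
 [-0.37098742  0.37456758 -0.84974553]
 [ 0.56741218 -0.63293534 -0.5267222 ]] [0.42997415 0.29000688 0.60937672]
{'t': 0.1, 'q': array([-1.34351820e+00,  5.28364877e-01,  1.43376553e+00,  2.83078769e-05,
        1.18139301e+00, -1.78499028e-01]), 'qd': array([ 0.00161101, -0.00131256, -0.00213913,  0.00167334, -0.00204251,
        0.00286333]), 'tau': array([-2.75428984e-04, -4.43304384e+01, -1.78586483e+01, -2.45939746e-04,
        3.86545129e-03,  4.78884601e-06]), 'tcp_pos': array([ 0.24659776, -0.57360465,  0.23043933]), 'tool_rot': array([ 9.79489247e-01,  2.01494125e-01, -1.04575807e-05, -9.65410539e-04]), 'force': array([-0.17889224, -0.07187704, -0.11192673]), 'ft_torque': array([-0.02648409, -0.00437617, -0.00992984]), 'gripper_force': 0.0, 'finger_gap': 0.9960609150797687} 0.0187
```

View pics/top0.png

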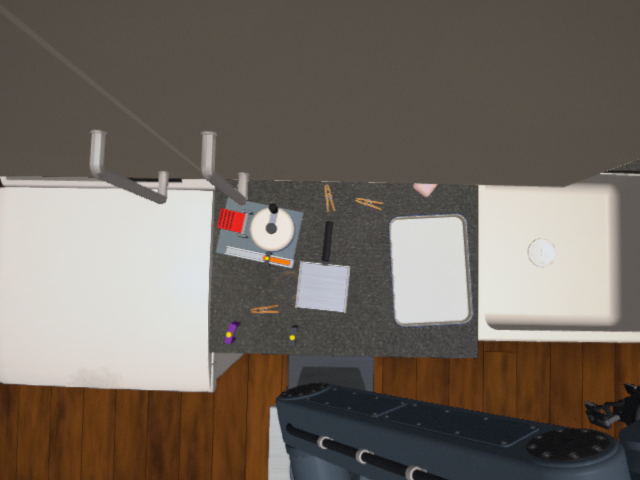

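View pics/scene0.png

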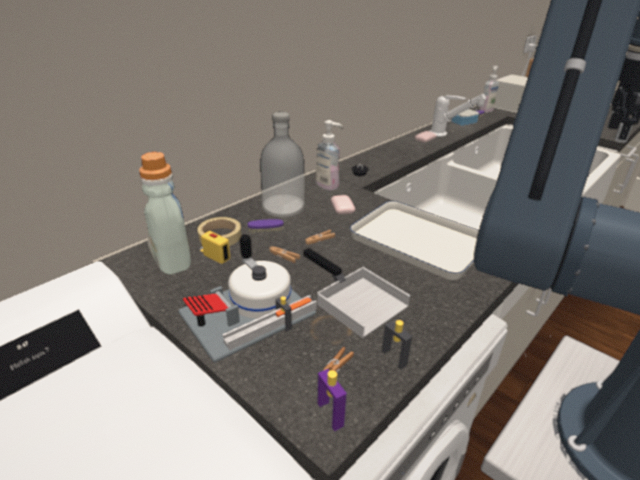

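```bash
cat > h.py <<'E'
from station import manip
import cv2, numpy as np
from scipy.spatial.transform import Rotation as Ro
def shot(n): return manip.snapshot(n)
def K(s): return np.array([[s["fx"],0,s["cx"]],[0,s["fy"],s["cy"]],[0,0,1.]]), np.array([s["k1"],0,0,0.])
def proj(s,X):
    X=np.atleast_2d(np.array(X,float)); k,d=K(s)
    return cv2.projectPoints(X,cv2.Rodrigues(np.array(s["R"]))[0],np.array(s["t"]),k,d)[0].reshape(-1,2)
def ray(s,uv,z):
    k,d=K(s); p=cv2.undistortPoints(np.array(uv,float).reshape(-1,1,2),k,d).reshape(-1,2)
    R=np.array(s["R"]);c=-R.T@np.array(s["t"]); D=np.c_[p,np.ones(len(p))]@R
    return c+D*((z-c[2])/D[:,2])[:,None]
def zoom(s,name,x0,y0,x1,y1,f): cv2.imwrite(f"pics/{name}.png",cv2.resize(s["pixels"][y0:y1,x0:x1],None,fx=f,fy=f,interpolation=cv2.INTER_CUBIC))
E
python3 - <<'E'
from h import *
s=shot("top"); zoom(s,"top1",205,170,365,345,3.4)
c=shot("scene"); zoom(c,"sc1",170,170,430,370,3)
for q in (s,c): print(-np.array(q["R"]).T@q["t"])
print("counter corners",ray(s,[(212,350),(478,357),(478,185),(212,185)],0).round(3))
print("pegs",ray(s,[(328,197),(369,203),(264,309)],.006).round(3))
print("tray",ray(s,[(391,217),(466,215),(472,322),(397,326)],.021).round(3))
print("scene blobs: soap, brush, tape", ray(c,[(343,206),(266,225),(214,255)],0).round(3))
E
```

```text
[0.49081695 0.0152281  1.28719669]
[0.07790676 0.56840358 0.55782583]
counter corners [[ 0.289  0.312  0.   ]
 [ 0.287 -0.37   0.   ]
 [ 0.732 -0.369  0.   ]
 [ 0.716  0.329  0.   ]]
pegs [[ 0.69   0.024  0.006]
 [ 0.677 -0.083  0.006]
 [ 0.398  0.181  0.006]]
tray [[ 0.64  -0.139  0.021]
 [ 0.649 -0.331  0.021]
 [ 0.378 -0.348  0.021]
 [ 0.364 -0.158  0.021]]
scene blobs: soap, brush, tape [[ 0.746 -0.252  0.   ]
 [ 0.815 -0.043  0.   ]
 [ 0.797  0.122  0.   ]]
```

View pics/top1.png

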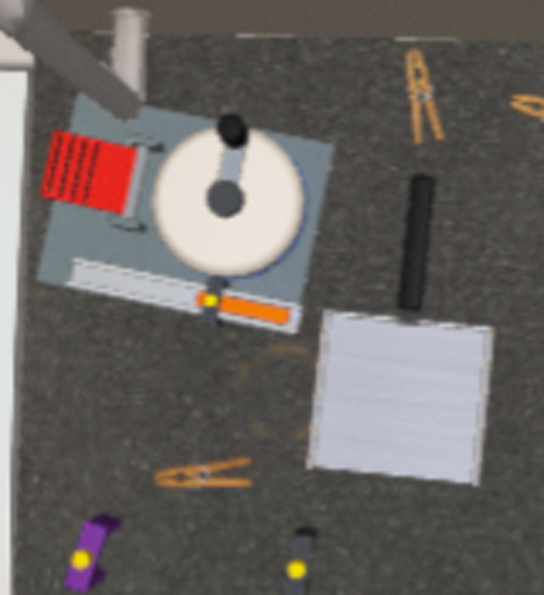

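View pics/sc1.png

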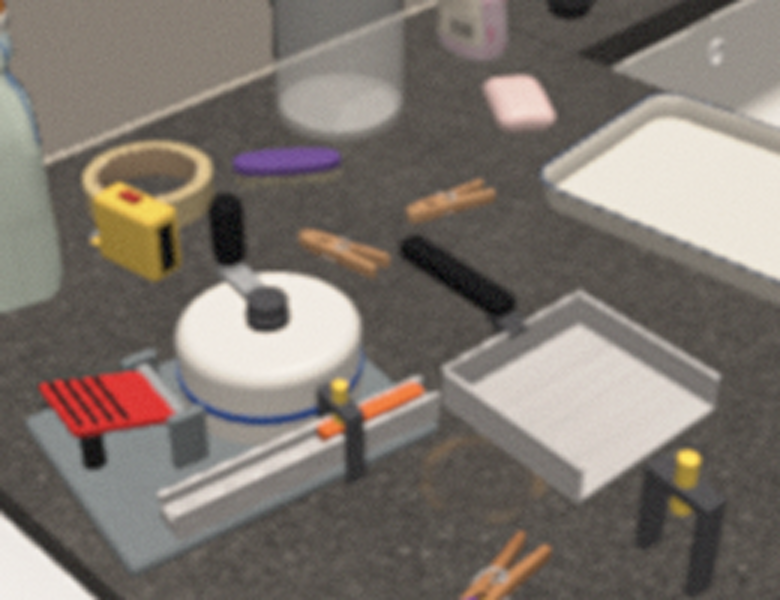

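```bash
cat >> h.py <<'E'
def tri(s,c,a,b):
    P=[];
    from scipy.optimize import least_squares
    x0=ray(s,[a],.05)[0]
    r=least_squares(lambda X: np.r_[proj(s,X)[0]-a,proj(c,X)[0]-b],x0)
    return r.x.round(4), round(float(np.abs(r.fun).max()),2)
E
cat > m1.py <<'E'
from h import *
s=shot("top"); c=shot("scene")
T=lambda x,y:np.array([205+x/3.4,170+y/3.4]); C=lambda x,y:np.array([170+x/3,170+y/3])
for n,a,b in [("knobtop",T(231,124),C(227,198)),("hubtop",T(226,197),C(267,294)),("pintop",T(209,300),C(340,383)),
 ("barR",T(290,313),C(421,387)),("barL",T(200,298),C(321,433)),("pedal farL",T(58,130),C(40,387)),("pedal nearL",T(42,196),C(72,433)),
 ("pedal nearR",T(122,214),C(172,425)),("pedal farR",T(136,147),C(148,372)),("pan TL",T(324,311),C(444,372)),("pan BL",T(307,467),C(583,478)),("pan TR",T(492,326),C(581,292)),("pan BR",T(478,484),C(718,380)),
 ("handle end",T(424,178),C(406,243)),("handle root",T(410,306),C(510,302))]:
    print(n,*tri(s,c,a,b))
P=ray(s,[T(418,52),T(424,95),T(419,141),T(440,137), T(155,477),T(203,474),T(250,461),T(250,486)],.0055)
print(P.round(4))
print(ray(s,[(355,201),(382,205),(382,210)],.0055).round(4))
E
python3 m1.py
python3 - <<'E'
from h import *
s=shot("top"); zoom(s,"top2",300,175,485,335,4)
E
```

```text
knobtop [0.6438 0.1494 0.1278] 0.97
hubtop [0.5985 0.158  0.0838] 0.29
pintop [0.5243 0.1694 0.0652] 0.68
barR [0.5161 0.1124 0.0332] 1.02
barL [0.5276 0.1813 0.0332] 0.21
pedal farL [0.6474 0.2859 0.06  ] 0.27
pedal nearL [0.599  0.2961 0.0619] 0.04
pedal nearR [0.5883 0.2404 0.0392] 0.22
pedal farR [0.6341 0.2264 0.0444] 1.93
pan TL [0.519  0.0883 0.029 ] 0.7
pan BL [0.4024 0.0977 0.0238] 1.04
pan TR [ 0.5105 -0.0366  0.0298] 0.76
pan BR [ 0.3943 -0.0281  0.0254] 0.5
handle end [0.62   0.0176 0.0437] 0.04
handle root [0.5229 0.0238 0.0467] 1.03
[[0.7209 0.0245 0.0055]
 [0.6878 0.0191 0.0055]
 [0.6523 0.0222 0.0055]
 [0.6557 0.0062 0.0055]
 [0.3934 0.2152 0.0055]
 [0.3965 0.1791 0.0055]
 [0.4072 0.1439 0.0055]
 [0.3885 0.1434 0.0055]]
[[ 0.6812 -0.0467  0.0055]
 [ 0.6723 -0.1169  0.0055]
 [ 0.6592 -0.117   0.0055]]
```

View pics/top2.png

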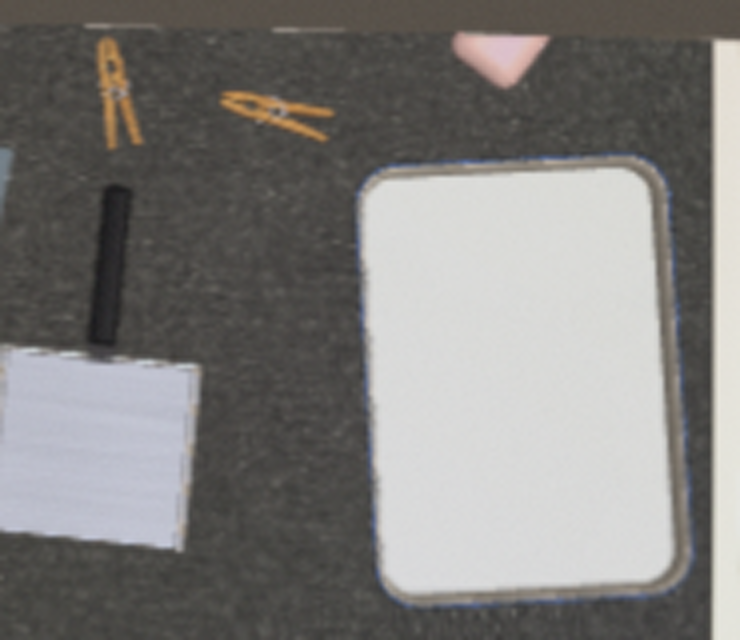

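```bash
cat >> h.py <<'E'
def d(pos,R=None):
    """shift and turn in tool axes from the present pose to pos (and rotation R)"""
    q=manip.sense(); A=Ro.from_quat(q["tool_rot"])
    out=A.inv().apply(np.array(pos)-q["tcp_pos"]).round(4)
    return out if R is None else (out,(A.inv()*R).as_rotvec(degrees=True).round(2))
def down(yaw): # tool x at yaw (deg), z down
    return Ro.from_euler("z",yaw,degrees=True)*Ro.from_euler("x",180,degrees=True)
E
python3 -c "
from h import *
print(d((.6438,.1494,.19),down(-10.8)), (.5*np.array([.2474,-.574,.23])))"
```

```text
(array([ 0.6504, -0.5079,  0.0414]), array([-3.000e-02,  0.000e+00,  3.405e+01])) [ 0.1237 -0.287   0.115 ]
```

>>> step_arm --commands '[0.03,-0.024,0,0,0,0,0.065,-0.051,0,0,0,0,0.098,-0.076,0,0,0,0,0.13,-0.102,0,0,0,0,0.163,-0.127,0,0,0,0,0.195,-0.152,0,0,0,0,0.228,-0.178,0,0,0,0,0.26,-0.203,0,0,0,0,0.293,-0.229,0,0,0,0,0.325,-0.254,0,0,0,0]' --jaw 70

```text
t: 1.35
tcp_pos: [0.4457, -0.211, 0.2316]
tool_rot: [0.98, 0.201, 0.0, 0.0]
force: [0.0, 0.7, -0.2]
finger_gap: 0.704
gripper_force: 0.0
```

>>> step_arm --commands '[0.033,-0.026,0,0,0,4,0.065,-0.051,0,0,0,8,0.098,-0.076,0,0,0,12,0.13,-0.102,0,0,0,16,0.163,-0.127,0,0,0,20,0.195,-0.152,0,0,0,24,0.228,-0.178,0,0,0,28,0.26,-0.203,0,0,0,32,0.29,-0.229,0,0,0,34,0.31,-0.245,0.02,0,0,34]'

```text
t: 2.35
tcp_pos: [0.6364, 0.1379, 0.214]
tool_rot: [0.996, -0.093, 0.004, -0.001]
force: [0.6, -1.4, 0.3]
finger_gap: 0.699
gripper_force: 0.0
```

```bash
python3 -c "
from h import *
s=shot('top');c=shot('scene')
q=manip.sense();print(q['t'],q['tcp_pos'],q['q'].round(2),d((.6438,.1494,.09),down(-10.8)))
zoom(c,'sc3',170,120,370,340,2.7)"
```

```text
2.45 [0.63275873 0.13814923 0.208743  ] [0.04 0.58 1.39 0.   1.17 1.8 ] (array([ 0.0092, -0.0131,  0.1187]), array([-0.01,  0.19,  0.28]))
```

View pics/sc3.png

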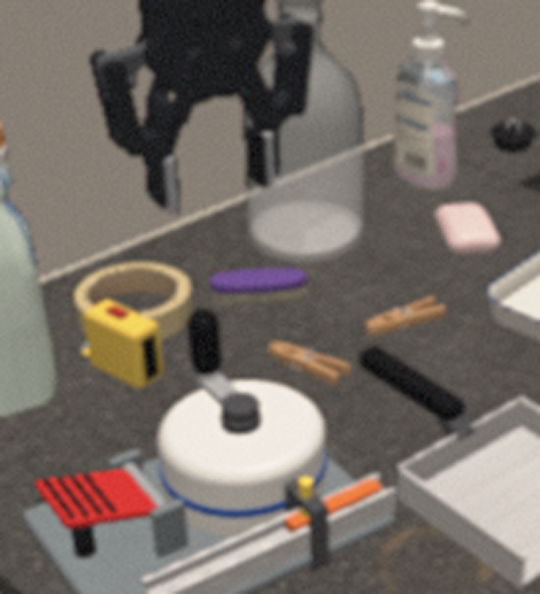

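>>> step_arm --commands '[0.005,-0.007,0.01,0,0,0,0.009,-0.013,0.02,0,0.2,0.3,0.009,-0.013,0.035,0,0.2,0.3,0.009,-0.013,0.05,0,0.2,0.3,0.009,-0.013,0.065,0,0.2,0.3,0.009,-0.013,0.08,0,0.2,0.3,0.009,-0.013,0.095,0,0.2,0.3,0.009,-0.013,0.108,0,0.2,0.3,0.009,-0.013,0.117,0,0.2,0.3,0.009,-0.013,0.117,0,0.2,0.3]'

```text
t: 3.45
tcp_pos: [0.6434, 0.146, 0.0925]
tool_rot: [0.995, -0.096, 0.0, 0.0]
force: [0.1, -0.2, 0.5]
finger_gap: 0.701
gripper_force: 0.0
```

```bash
python3 -c "
from h import *
s=shot('top');c=shot('scene')
q=manip.sense();print(q['t'],q['tcp_pos'],q['force'],d((.6438,.1494,.09),down(-10.8)))
a=c['pixels'][190:310,200:300];b=s['pixels'][180:270,210:310]
cv2.imwrite('pics/k.png',np.hstack([cv2.resize(a,(400,480),interpolation=2),cv2.resize(b,(400,480),interpolation=2)]))"
```

```text
3.55 [0.64472602 0.14608411 0.09434229] [-0.02832465 -0.43882047  0.09846971] (array([-0.0016, -0.0031,  0.0043]), array([-0.  , -0.22, -0.24]))
```

View pics/k.png

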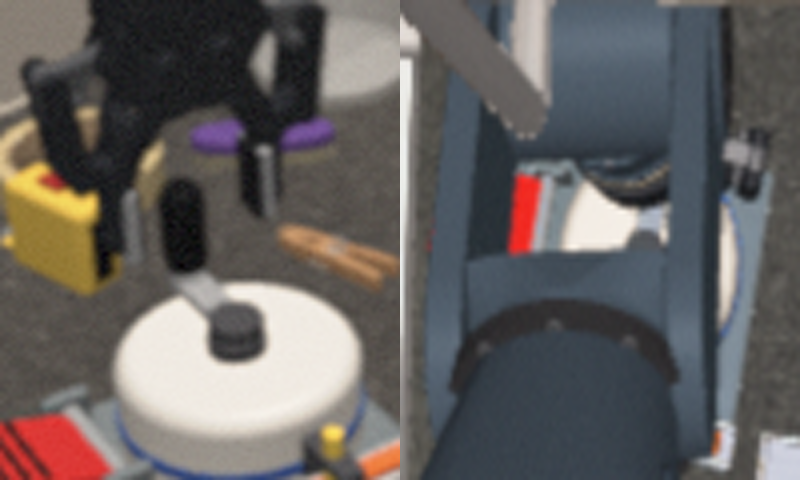

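>>> step_arm --commands '[-0.001,-0.003,0.001,0,0,0,-0.001,-0.003,0.001,0,0,0,-0.001,-0.003,0.001,0,0,0,-0.001,-0.003,0.001,0,0,0,-0.001,-0.003,0.001,0,0,0,-0.001,-0.003,0.001,0,0,0,-0.001,-0.003,0.001,0,0,0,-0.001,-0.003,0.001,0,0,0,-0.001,-0.003,0.001,0,0,0,-0.001,-0.003,0.001,0,0,0]' --jaw 0 --grip_force 40

```text
t: 4.55
tcp_pos: [0.6444, 0.1492, 0.0941]
tool_rot: [0.995, -0.096, 0.002, 0.0]
force: [-1.3, 0.6, 5.4]
finger_gap: 0.223
gripper_force: 39.3
```

```bash
python3 -c "
from h import *
q=manip.sense();print(q['tcp_pos'],q['force'],q['gripper_force'],q['finger_gap'])
for th0 in (0,180):
  for r in (.044,.045,):
    print(th0,r,[(round(r*(np.cos(a)-np.cos(b)),3),round(r*(np.sin(a)-np.sin(b)),3)) for b in [np.radians(th0)] for a in b+np.radians(18)*np.arange(1,11)])"
```

```text
[0.64443524 0.1492416  0.09410457] [-1.2680607   0.63421167  5.38289722] 39.26080990349874 0.22276683018674667
0 0.044 [(np.float64(-0.002), np.float64(0.014)), (np.float64(-0.008), np.float64(0.026)), (np.float64(-0.018), np.float64(0.036)), (np.float64(-0.03), np.float64(0.042)), (np.float64(-0.044), np.float64(0.044)), (np.float64(-0.058), np.float64(0.042)), (np.float64(-0.07), np.float64(0.036)), (np.float64(-0.08), np.float64(0.026)), (np.float64(-0.086), np.float64(0.014)), (np.float64(-0.088), np.float64(0.0))]
0 0.045 [(np.float64(-0.002), np.float64(0.014)), (np.float64(-0.009), np.float64(0.026)), (np.float64(-0.019), np.float64(0.036)), (np.float64(-0.031), np.float64(0.043)), (np.float64(-0.045), np.float64(0.045)), (np.float64(-0.059), np.float64(0.043)), (np.float64(-0.071), np.float64(0.036)), (np.float64(-0.081), np.float64(0.026)), (np.float64(-0.088), np.float64(0.014)), (np.float64(-0.09), np.float64(0.0))]
180 0.044 [(np.float64(0.002), np.float64(-0.014)), (np.float64(0.008), np.float64(-0.026)), (np.float64(0.018), np.float64(-0.036)), (np.float64(0.03), np.float64(-0.042)), (np.float64(0.044), np.float64(-0.044)), (np.float64(0.058), np.float64(-0.042)), (np.float64(0.07), np.float64(-0.036)), (np.float64(0.08), np.float64(-0.026)), (np.float64(0.086), np.float64(-0.014)), (np.float64(0.088), np.float64(-0.0))]
180 0.045 [(np.float64(0.002), np.float64(-0.014)), (np.float64(0.009), np.float64(-0.026)), (np.float64(0.019), np.float64(-0.036)), (np.float64(0.031), np.float64(-0.043)), (np.float64(0.045), np.float64(-0.045)), (np.float64(0.059), np.float64(-0.043)), (np.float64(0.071), np.float64(-0.036)), (np.float64(0.081), np.float64(-0.026)), (np.float64(0.088), np.float64(-0.014)), (np.float64(0.09), np.float64(-0.0))]
```

>>> step_arm --commands '[-0.002,0.014,0,0,0,0,-0.009,0.026,0,0,0,0,-0.019,0.036,0,0,0,0,-0.031,0.043,0,0,0,0,-0.045,0.045,0,0,0,0,-0.059,0.043,0,0,0,0,-0.071,0.036,0,0,0,0,-0.081,0.026,0,0,0,0,-0.088,0.014,0,0,0,0,-0.09,0,0,0,0,0]'

```text
t: 5.55
tcp_pos: [0.5559, 0.1658, 0.094]
tool_rot: [0.995, -0.096, 0.003, 0.001]
force: [0.9, -1.8, 7.6]
finger_gap: 0.235
gripper_force: 40.1
```

```bash
cat > bar.py <<'E'
from h import *
q=manip.sense();print(q['t'],q['tcp_pos'],q['force'].round(1),q['finger_gap'])
c=shot('scene'); h=cv2.cvtColor(c['pixels'],cv2.COLOR_BGR2HSV)
m=cv2.inRange(h,(3,170,150),(16,255,255)); m[:,:200]=0; m[330:]=0; m[:285]=0
v,u=np.nonzero(m)
w=ray(c,np.c_[u,v],.0332)[:,:2]-np.array([.5243,.1694]); 
e=np.array([np.sin(np.radians(10.5)),np.cos(np.radians(10.5))]); p=w@e
print('orange n',len(u),'along y: tail',np.percentile(p,2).round(4),'front',np.percentile(p,98).round(4))
E
python3 bar.py
```

```text
5.55 [0.55593123 0.16581621 0.09403949] [ 0.9 -1.8  7.6] 0.23454214706125723
orange n 87 along y: tail -0.0466 front 0.0185
```

>>> step_arm --commands '[0.002,-0.014,-0.001,0,0,0,0.009,-0.026,-0.001,0,0,0,0.019,-0.036,-0.001,0,0,0,0.031,-0.043,-0.001,0,0,0,0.045,-0.045,-0.001,0,0,0,0.059,-0.043,-0.001,0,0,0,0.071,-0.036,-0.001,0,0,0,0.081,-0.026,-0.001,0,0,0,0.088,-0.014,-0.001,0,0,0,0.09,0,-0.001,0,0,0]'

```text
t: 6.6
tcp_pos: [0.6443, 0.1484, 0.0942]
tool_rot: [0.995, -0.096, 0.002, 0.0]
force: [-1.3, 2.1, 4.4]
finger_gap: 0.232
gripper_force: 39.9
```

>>> step_arm --commands '[-0.002,0.014,0,0,0,0,-0.009,0.026,0,0,0,0,-0.019,0.036,0,0,0,0,-0.031,0.043,0,0,0,0,-0.045,0.045,0,0,0,0,-0.059,0.043,0,0,0,0,-0.071,0.036,0,0,0,0,-0.081,0.026,0,0,0,0,-0.088,0.014,0,0,0,0,-0.09,0,0,0,0,0]'

```text
t: 7.6
tcp_pos: [0.5558, 0.1651, 0.0942]
tool_rot: [0.995, -0.096, 0.003, 0.001]
force: [4.1, -2.8, -0.2]
finger_gap: 0.231
gripper_force: 40.0
```

```bash
python3 bar.py
```

```text
7.6 [0.55581254 0.16511014 0.0941682 ] [ 4.1 -2.8 -0.2] 0.23094026858806005
orange n 92 along y: tail -0.0313 front 0.0339
```

>>> step_arm --commands '[0.002,-0.014,0,0,0,0,0.009,-0.026,0,0,0,0,0.019,-0.036,0,0,0,0,0.031,-0.043,0,0,0,0,0.045,-0.045,0,0,0,0,0.059,-0.043,0,0,0,0,0.071,-0.036,0,0,0,0,0.081,-0.026,0,0,0,0,0.088,-0.014,0,0,0,0,0.09,0,0,0,0,0]'

```text
t: 8.65
tcp_pos: [0.6444, 0.149, 0.0942]
tool_rot: [0.995, -0.096, 0.002, -0.0]
force: [0.1, 2.4, 3.8]
finger_gap: 0.228
gripper_force: 40.3
```

```bash
python3 bar.py
```

```text
8.65 [0.64436956 0.14903598 0.09417475] [0.1 2.4 3.8] 0.22849690373114667
orange n 98 along y: tail -0.0225 front 0.0429
```

>>> step_arm --commands '[-0.002,0.014,0,0,0,0,-0.009,0.026,0,0,0,0,-0.019,0.036,0,0,0,0,-0.031,0.043,0,0,0,0,-0.045,0.045,0,0,0,0,-0.059,0.043,0,0,0,0,-0.071,0.036,0,0,0,0,-0.081,0.026,0,0,0,0,-0.088,0.014,0,0,0,0,-0.09,0,0,0,0,0]'

```text
t: 9.7
tcp_pos: [0.5559, 0.1657, 0.0942]
tool_rot: [0.995, -0.096, 0.003, 0.001]
force: [5.6, -2.6, -1.2]
finger_gap: 0.231
gripper_force: 40.2
```

>>> step_arm --commands '[0.002,-0.014,0,0,0,0,0.009,-0.026,0,0,0,0,0.019,-0.036,0,0,0,0,0.031,-0.043,0,0,0,0,0.045,-0.045,0,0,0,0,0.059,-0.043,0,0,0,0,0.071,-0.036,0,0,0,0,0.081,-0.026,0,0,0,0,0.088,-0.014,0,0,0,0,0.09,0,0,0,0,0]'

```text
t: 10.7
tcp_pos: [0.6444, 0.1494, 0.0942]
tool_rot: [0.995, -0.096, 0.002, -0.0]
force: [1.3, 2.0, 2.6]
finger_gap: 0.231
gripper_force: 40.5
```

```bash
python3 bar.py
```

```text
10.7 [0.64441084 0.14936735 0.0941739 ] [1.3 2.  2.6] 0.23102208965115947
orange n 121 along y: tail 0.0004 front 0.0582
```

>>> step_arm --commands '[-0.002,0.014,0,0,0,0,-0.009,0.026,0,0,0,0,-0.019,0.036,0,0,0,0,-0.031,0.043,0,0,0,0,-0.045,0.045,0,0,0,0,-0.059,0.043,0,0,0,0,-0.071,0.036,0,0,0,0,-0.081,0.026,0,0,0,0,-0.088,0.014,0,0,0,0,-0.09,0,0,0,0,0]'

```text
t: 11.75
tcp_pos: [0.5559, 0.1658, 0.0942]
tool_rot: [0.995, -0.096, 0.003, 0.001]
force: [5.6, -1.7, -0.7]
finger_gap: 0.23
gripper_force: 40.4
```

```bash
python3 bar.py; python3 -c "
from h import *
c=shot('scene'); zoom(c,'b1',230,270,330,350,6)"
```

```text
11.75 [0.55586841 0.16583194 0.09420622] [ 5.6 -1.7 -0.7] 0.22969075405989586
orange n 139 along y: tail 0.0004 front 0.0656
```

View pics/b1.png

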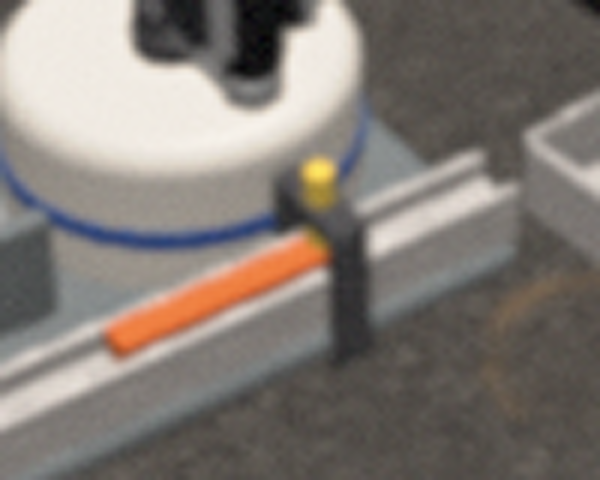

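>>> step_arm --commands '[0.002,-0.014,0,0,0,0,0.009,-0.026,0,0,0,0,0.019,-0.036,0,0,0,0,0.031,-0.043,0,0,0,0,0.045,-0.045,0,0,0,0,0.059,-0.043,0,0,0,0,0.071,-0.036,0,0,0,0,0.081,-0.026,0,0,0,0,0.088,-0.014,0,0,0,0,0.09,0,0,0,0,0]'

```text
t: 12.85
tcp_pos: [0.6443, 0.1487, 0.0942]
tool_rot: [0.995, -0.096, 0.002, 0.0]
force: [0.7, -0.2, 3.1]
finger_gap: 0.231
gripper_force: 40.8
```

```bash
python3 bar.py; python3 -c "
from h import *
c=shot('scene'); zoom(c,'b2',230,270,330,350,6)"
```

```text
12.85 [0.64426246 0.14870804 0.09417415] [ 0.7 -0.2  3.1] 0.2306914417111527
orange n 142 along y: tail 0.0085 front 0.0732
```

View pics/b2.png

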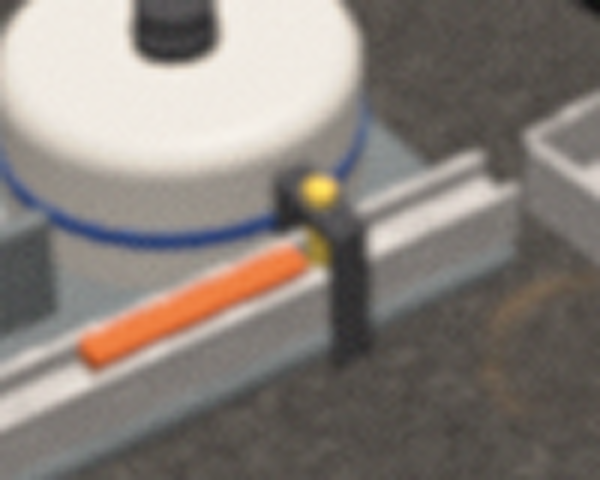

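>>> step_arm --commands '[0,0,0,0,0,0,0,0,0,0,0,0,0,0,0,0,0,0,0,0,-0.015,0,0,0,0,0,-0.035,0,0,0,0,0,-0.06,0,0,0,0,0,-0.07,0,0,0,-0.01,-0.03,-0.07,0,0,0,-0.023,-0.06,-0.07,0,0,0,-0.035,-0.09,-0.07,0,0,0]' --jaw 60

```text
t: 13.95
tcp_pos: [0.6262, 0.2451, 0.1646]
tool_rot: [0.995, -0.097, 0.002, 0.0]
force: [0.9, 0.2, -0.6]
finger_gap: 0.603
gripper_force: 0.0
```

>>> step_arm --commands '[-0.012,-0.033,0,0,0,0,-0.012,-0.033,0,0,0,0,-0.012,-0.033,0.02,0,0,0,-0.012,-0.033,0.04,0,0,0,-0.012,-0.033,0.06,0,0,0,-0.012,-0.033,0.075,0,0,0,-0.012,-0.033,0.085,0,0,0,-0.012,-0.033,0.09,0,0,0,-0.012,-0.033,0.09,0,0,0,-0.012,-0.033,0.09,0,0,0]' --jaw 0

```text
t: 14.95
tcp_pos: [0.6222, 0.279, 0.0749]
tool_rot: [0.995, -0.096, 0.002, -0.0]
force: [-1.1, -1.7, -0.4]
finger_gap: 0.002
gripper_force: 0.0
```

```bash
python3 bar.py; python3 -c "
from h import *
print(d((.621,.279,.058)))
c=shot('scene');zoom(c,'p1',170,230,300,340,6)"
```

```text
14.95 [0.62219941 0.27895572 0.0748531 ] [-1.1 -1.7 -0.4] 0.0020708687342796224
orange n 141 along y: tail 0.0088 front 0.0735
[-0.0013  0.0003  0.0171]
```

View pics/p1.png

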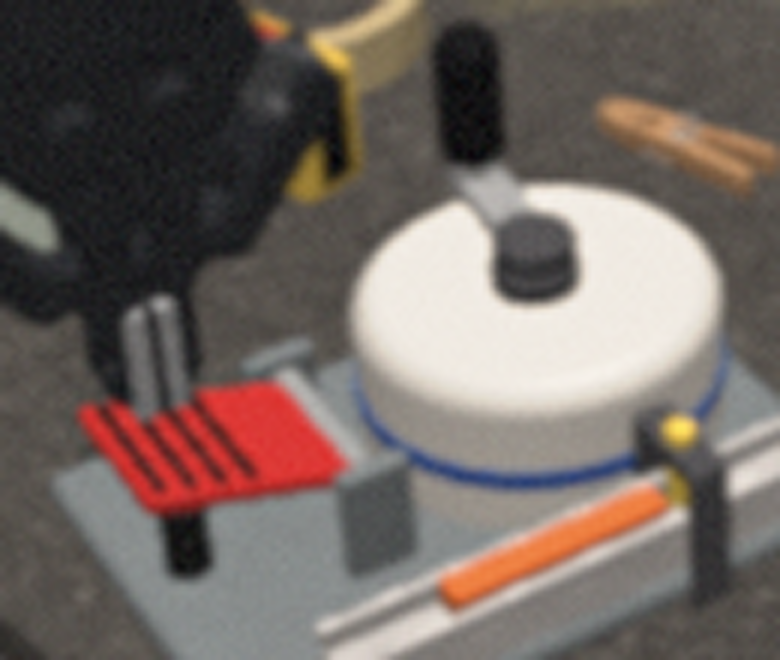

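>>> step_arm --commands '[0,0,0.006,0,0,0,0,0,0.012,0,0,0,0,0,0.016,0,0,0,0,0,0.02,0,0,0,0,0,0.023,0,0,0,0,0,0.026,0,0,0,0,0,0.028,0,0,0,0,0,0.03,0,0,0,0,0,0.032,0,0,0,0,0,0.032,0,0,0]'

```text
t: 16.05
tcp_pos: [0.6224, 0.28, 0.0431]
tool_rot: [0.995, -0.096, 0.003, -0.001]
force: [-0.6, 4.3, 6.3]
finger_gap: 0.003
gripper_force: 3.1
```

>>> step_arm --commands '[0,0,0.001,0,0,0,0,0,0.002,0,0,0,0,0,0.003,0,0,0,0,0,0.003,0,0,0,0,0,0.004,0,0,0,0,0,0.004,0,0,0,0,0,0.005,0,0,0,0,0,0.005,0,0,0,0,0,0.005,0,0,0,0,0,0.005,0,0,0]'

```text
t: 17.05
tcp_pos: [0.6225, 0.2801, 0.0426]
tool_rot: [0.995, -0.096, 0.003, -0.001]
force: [-6.9, 1.5, 27.7]
finger_gap: -0.001
gripper_force: 13.3
```

>>> step_arm --commands '[0,0,-0.01,0,0,0,0,0,-0.025,0,0,0,0,0,-0.05,0,0,0,0,0,-0.08,0,0,0,0,0,-0.11,0,0,0,-0.03,0,-0.13,0,0,0,-0.06,0.0,-0.13,0,0,0,-0.09,0,-0.13,0,0,0,-0.12,0,-0.13,0,0,0,-0.14,0,-0.13,0,0,0]' --jaw 70

```text
t: 18.05
tcp_pos: [0.4809, 0.3054, 0.1661]
tool_rot: [0.995, -0.096, 0.0, 0.001]
force: [-0.8, 0.9, 1.0]
finger_gap: 0.7
gripper_force: 0.0
```

```bash
cat > pegs.py <<'E'
from h import *
for n in ("top","scene"):
    s=shot(n); h=cv2.cvtColor(s["pixels"],cv2.COLOR_BGR2HSV)
    m=cv2.inRange(h,(8,90,90),(18,190,255)); m=cv2.morphologyEx(m,cv2.MORPH_CLOSE,np.ones((5,5),np.uint8))
    k,l,st,ce=cv2.connectedComponentsWithStats(m)
    for i in range(1,k):
        if st[i,4]<25: continue
        v,u=np.nonzero(l==i); w=ray(s,np.c_[u,v],.0065)[:,:2]
        if not(.28<w[:,0].mean()<.85 and -.38<w[:,1].mean()<.35): continue
        (c,sz,a)=cv2.minAreaRect((w*1000).astype(np.float32)); 
        if sz[0]<sz[1]: a+=90; sz=sz[::-1]
        print(n,st[i,:5],"c",np.round(c)/1000,"size",np.round(sz),"long axis deg",round((a+90)%180-90,1))
E
python3 pegs.py; python3 -c "
from h import *
q=manip.sense();print(q['t'],q['tcp_pos'],q['q'].round(2))"
```

```text
top [324 184  12  28 186] c [0.688 0.024] size [71. 21.] long axis deg 15.2
top [355 198  29  13 183] c [ 0.68  -0.082] size [73. 22.] long axis deg 72.7
top [238 251  28   9 129] c [0.535 0.217] size [70. 12.] long axis deg 80.1
top [250 304  29  10 190] c [0.398 0.181] size [72. 21.] long axis deg -85.6
scene [306 230  29  14 202] c [ 0.677 -0.087] size [77. 32.] long axis deg 77.0
scene [274 247  26  15 197] c [0.684 0.017] size [69. 30.] long axis deg 14.0
scene [243 311  39  21 249] c [0.558 0.19 ] size [78. 15.] long axis deg 79.7
scene [324 347  30  26 333] c [0.397 0.167] size [60. 24.] long axis deg -81.5
18.15 [0.48010827 0.30559306 0.16603425] [ 0.37  0.54  1.64 -0.    0.97  2.13]
```

```bash
python3 -c "
from h import *
print(d((.396,.18,.12),down(94)))"
```

```text
(array([-0.0587,  0.1391,  0.0464]), array([ 7.0000e-02,  1.7000e-01, -1.0493e+02]))
```

>>> step_arm --commands '[-0.006,0.014,0,0,0,-8,-0.012,0.028,0.005,0,0,-16,-0.018,0.042,0.01,0,0,-24,-0.024,0.056,0.015,0,0,-32,-0.03,0.07,0.02,0,0,-40,-0.036,0.084,0.025,0,0,-48,-0.042,0.098,0.03,0,0,-56,-0.048,0.112,0.035,0,0,-64,-0.054,0.126,0.04,0,0,-72,-0.059,0.139,0.046,0,0,-80]' --jaw 60

```text
t: 19.15
tcp_pos: [0.4007, 0.1797, 0.1202]
tool_rot: [0.823, 0.568, 0.002, 0.002]
force: [0.3, -0.8, 0.0]
finger_gap: 0.597
gripper_force: 0.0
```

>>> step_arm --commands '[0,0,0,0,0,-8,0,0,0,0,0,-16,0,0,0,0,0,-24,0,0,0.01,0,0,-25,0,0,0.02,0,0,-25,0,0,0.035,0,0,-25,0,0,0.05,0,0,-25,0,0,0.06,0,0,-25,0,0,0.065,0,0,-25,0,0,0.065,0,0,-25]'

```text
t: 20.15
tcp_pos: [0.3993, 0.1804, 0.0546]
tool_rot: [0.683, 0.731, 0.0, 0.001]
force: [-0.7, 0.2, -0.9]
finger_gap: 0.604
gripper_force: 0.0
```

```bash
python3 pegs.py; python3 -c "
from h import *
print(manip.sense()['tcp_pos'],d((.396,.18,.003),down(94)))
c=shot('scene');zoom(c,'g1',270,300,400,400,6)"
```

```text
top [324 185  12  27 185] c [0.687 0.024] size [70. 21.] long axis deg 14.5
top [355 198  29  13 183] c [ 0.68  -0.082] size [73. 22.] long axis deg 72.7
top [238 251  28   9 130] c [0.535 0.217] size [69. 12.] long axis deg 79.5
top [271 304   8   9  61] c [0.401 0.154] size [20. 18.] long axis deg 1.6
top [271 354  15   6  28] c [0.282 0.14 ] size [37. 10.] long axis deg 75.7
scene [306 237   7   7  43] c [ 0.685 -0.061] size [26. 14.] long axis deg -46.1
scene [270 246  30  16 226] c [0.688 0.018] size [76. 31.] long axis deg 14.0
scene [243 311  39  21 247] c [0.558 0.191] size [76. 15.] long axis deg 79.7
scene [324 347  30  26 321] c [0.398 0.167] size [60. 24.] long axis deg -84.5
[0.39987105 0.18060333 0.05545721] (array([-0.0003, -0.0041,  0.0524]), array([ 0.2 ,  0.05, -0.07]))
```

View pics/g1.png

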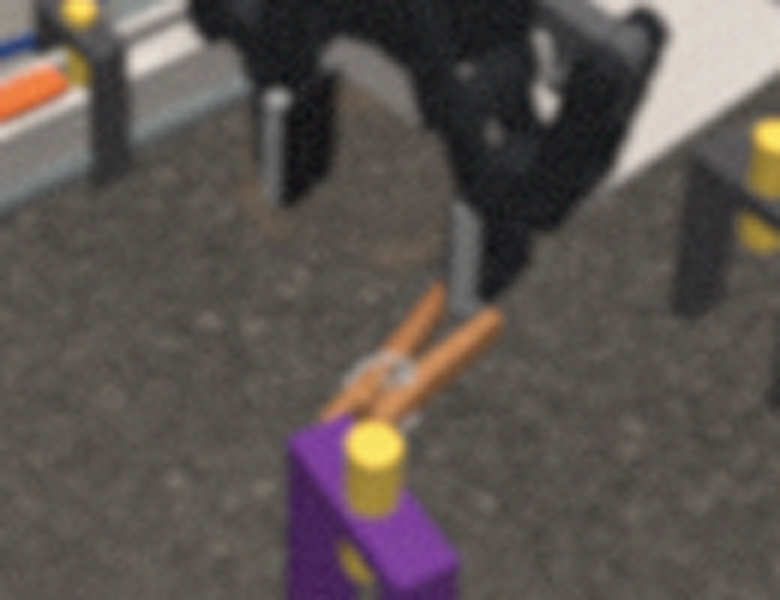

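>>> step_arm --commands '[0,-0.002,0.01,0,0,0,0,-0.003,0.02,0,0,0,0,-0.003,0.03,0,0,0,0,-0.003,0.04,0,0,0,0,-0.003,0.047,0,0,0,0,-0.003,0.05,0,0,0,0,-0.003,0.05,0,0,0,0,-0.003,0.05,0,0,0,0,-0.003,0.05,0,0,0,0,-0.003,0.05,0,0,0]'

```text
t: 21.3
tcp_pos: [0.397, 0.1804, 0.0057]
tool_rot: [0.682, 0.731, 0.001, 0.002]
force: [0.2, 1.1, -0.5]
finger_gap: 0.599
gripper_force: 0.0
```

>>> step_arm --commands '[0,0,0,0,0,0,0,0,0,0,0,0,0,0,0,0,0,0,0,0,0,0,0,0,0,0,0,0,0,0,0,0,0,0,0,0,0,0,0,0,0,0,0,0,0,0,0,0,0,0,0,0,0,0,0,0,0,0,0,0]' --jaw 0 --grip_force 25

```text
t: 22.3
tcp_pos: [0.3968, 0.1804, 0.0057]
tool_rot: [0.682, 0.731, 0.001, 0.002]
force: [-0.6, 0.1, 5.3]
finger_gap: 0.185
gripper_force: 24.5
```

```bash
python3 -c "
from h import *
print(d((.4585,.055,.08),down(175.7)))"
```

```text
(array([-0.1294,  0.0532, -0.074 ]), array([  0.13,   0.18, -81.74]))
```

>>> step_arm --commands '[0,0,-0.015,0,0,0,0,0,-0.04,0,0,0,0,0,-0.07,0,0,0,-0.02,0.01,-0.075,0,0,-8,-0.04,0.017,-0.075,0,0,-16,-0.06,0.025,-0.075,0,0,-24,-0.08,0.033,-0.075,0,0,-32,-0.1,0.04,-0.075,0,0,-40,-0.12,0.05,-0.075,0,0,-48,-0.129,0.053,-0.075,0,0,-56]'

```text
t: 23.3
tcp_pos: [0.4601, 0.0537, 0.0806]
tool_rot: [0.257, 0.966, 0.0, 0.003]
force: [0.9, -0.7, -0.3]
finger_gap: 0.183
gripper_force: 24.3
```

>>> step_arm --commands '[0,0,0,0,0,-8,0,0,0,0,0,-16,0,0,0,0,0,-24,0,0,0,0,0,-26,0,0,0,0,0,-26,0,0,0,0,0,-26,0,0,0,0,0,-26,0,0,0,0,0,-26,0,0,0,0,0,-26,0,0,0,0,0,-26]'

```text
t: 24.3
tcp_pos: [0.4584, 0.0554, 0.0807]
tool_rot: [0.035, 0.999, -0.0, 0.002]
force: [0.1, -0.5, 0.7]
finger_gap: 0.183
gripper_force: 24.3
```

```bash
python3 -c "
from h import *
q=manip.sense();print(q['finger_gap'],q['gripper_force'],d((.4585,.055,.012),down(175.7)))"; python3 pegs.py | head -3
```

```text
0.1834480846911664 24.32034730911255 (array([ 0.0001, -0.0003,  0.0687]), array([-0.02,  0.2 ,  0.25]))
top [324 184  12  28 187] c [0.688 0.024] size [72. 21.] long axis deg 15.2
top [355 198  29  12 181] c [ 0.677 -0.082] size [74. 21.] long axis deg 77.1
top [238 251  28   9 129] c [0.535 0.217] size [70. 12.] long axis deg 80.1
```

>>> step_arm --commands '[0,0,0.012,0,0,0,0,0,0.025,0,0,0,0,0,0.038,0,0,0,0,0,0.05,0,0,0,0,0,0.06,0,0,0,0,0,0.066,0,0,0,0,0,0.068,0,0,0,0,0,0.068,0,0,0,0,0,0.068,0,0,0,0,0,0.068,0,0,0]'

```text
t: 25.4
tcp_pos: [0.4589, 0.0553, 0.0131]
tool_rot: [0.035, 0.999, -0.0, 0.002]
force: [-0.6, -0.4, 0.7]
finger_gap: 0.184
gripper_force: 24.3
```

>>> step_arm --commands '[0,0,0,0,0,0,0,0,0,0,0,0,0,0,0,0,0,0,0,0,0,0,0,0,0,0,0,0,0,0,0,0,-0.015,0,0,0,0,0,-0.03,0,0,0,0,0,-0.055,0,0,0,0,0,-0.085,0,0,0,0,0,-0.11,0,0,0]' --jaw 34

```text
t: 26.4
tcp_pos: [0.458, 0.0554, 0.1239]
tool_rot: [0.035, 0.999, -0.0, 0.002]
force: [-0.4, 0.3, 0.9]
finger_gap: 0.34
gripper_force: 0.0
```

```bash
python3 pegs.py; python3 -c "
from h import *
q=manip.sense();print(q['t'],q['q'].round(2),d((.687,.0185,.1),down(10)))"
```

```text
top [324 184  12  28 186] c [0.688 0.024] size [71. 21.] long axis deg 15.2
top [355 198  29  13 183] c [ 0.68  -0.082] size [73. 22.] long axis deg 72.7
top [238 250  28  10 131] c [0.535 0.217] size [69. 12.] long axis deg 79.5
scene [306 230  28  14 199] c [ 0.676 -0.087] size [78. 32.] long axis deg 79.5
scene [270 246  30  16 227] c [0.689 0.017] size [76. 31.] long axis deg 9.3
scene [337 296  32  23 250] c [0.463 0.048] size [72. 23.] long axis deg 0.1
scene [243 311  39  21 246] c [0.558 0.191] size [76. 15.] long axis deg 79.7
26.5 [-0.12  0.49  1.94 -0.    0.7  -1.62] (array([-0.2286, -0.0207,  0.0277]), array([8.4000e-01, 1.6000e-01, 1.6596e+02]))
```

```bash
python3 -c "
from h import *
print(d((.687,.0185,.1),down(189)))"
```

```text
(array([-0.2286, -0.0207,  0.0277]), array([ -0.11,   0.58, -13.04]))
```

>>> step_arm --commands '[-0.03,-0.003,0,0,0,-2,-0.065,-0.006,0,0,0,-4,-0.1,-0.009,0,0,0,-6,-0.135,-0.012,0,0,0,-8,-0.17,-0.015,0,0,0,-10,-0.205,-0.018,0.01,0,0,-12,-0.229,-0.021,0.02,0,0.5,-13,-0.229,-0.021,0.04,0,0.5,-13,-0.229,-0.021,0.055,0,0.5,-13,-0.229,-0.021,0.065,0,0.5,-13]' --jaw 60

```text
t: 27.5
tcp_pos: [0.6831, 0.0185, 0.0554]
tool_rot: [-0.078, 0.997, 0.0, -0.005]
force: [-0.5, 0.4, -0.8]
finger_gap: 0.602
gripper_force: 0.0
```

```bash
python3 pegs.py; python3 -c "
from h import *
q=manip.sense();print(q['tcp_pos'],q['force'],d((.687,.0185,.004),down(189)))"
```

```text
top [356 198  27  13 178] c [ 0.677 -0.082] size [70. 22.] long axis deg 77.1
top [238 251  28   9 129] c [0.535 0.217] size [70. 12.] long axis deg 80.1
scene [306 230  29  14 203] c [ 0.676 -0.086] size [80. 32.] long axis deg 79.5
scene [270 246  30  16 227] c [0.688 0.019] size [77. 30.] long axis deg 14.7
scene [337 296  32  23 250] c [0.463 0.048] size [71. 23.] long axis deg 0.1
scene [243 311  39  21 248] c [0.558 0.19 ] size [78. 15.] long axis deg 79.7
[0.68286617 0.01861823 0.05584364] [-0.41604725  0.58488214  0.10228956] (array([-0.0046, -0.0008,  0.0518]), array([ 0.08, -0.62, -0.04]))
```

>>> step_arm --commands '[-0.001,0,0.01,0,0,0,-0.002,0,0.02,0,-0.5,0,-0.002,0,0.03,0,-0.5,0,-0.002,0,0.04,0,-0.5,0,-0.002,0,0.047,0,-0.5,0,-0.002,0,0.05,0,-0.5,0,-0.002,0,0.05,0,-0.5,0,-0.002,0,0.05,0,-0.5,0,-0.002,0,0.05,0,-0.5,0,-0.002,0,0.05,0,-0.5,0]'

```text
t: 28.6
tcp_pos: [0.6875, 0.0184, 0.0091]
tool_rot: [-0.078, 0.997, -0.0, 0.002]
force: [-1.1, -0.1, -0.5]
finger_gap: 0.6
gripper_force: 0.0
```

>>> step_arm --commands '[0,0,0,0,0,0,0,0,0,0,0,0,0,0,0,0,0,0,0,0,0,0,0,0,0,0,0,0,0,0,0,0,0,0,0,0,0,0,0,0,0,0,0,0,0,0,0,0,0,0,0,0,0,0,0,0,0,0,0,0]' --jaw 0

```text
t: 29.6
tcp_pos: [0.6872, 0.0186, 0.0088]
tool_rot: [-0.078, 0.997, 0.0, 0.002]
force: [-0.1, 0.7, 4.2]
finger_gap: 0.174
gripper_force: 24.6
```

```bash
python3 -c "
from h import *
print(d((.4547,.005,.09),down(175.7)))"
```

```text
(array([ 0.2315,  0.0228, -0.0821]), array([ 0.02,  0.21, 13.25]))
```

>>> step_arm --commands '[0,0,0,0,0,0,0,0,0,0,0,0,0,0,0,0,0,0,0,0,0.004,0,0,0,0,0,0.004,0,0,0,0,0,0.004,0,0,0,0,0,0.004,0,0,0,0,0,0.004,0,0,0,0,0,0.004,0,0,0,0,0,0.004,0,0,0]' --jaw 50

```text
t: 30.6
tcp_pos: [0.6872, 0.0185, 0.0046]
tool_rot: [-0.078, 0.997, 0.0, 0.002]
force: [-0.1, 0.4, -0.9]
finger_gap: 0.497
gripper_force: 0.0
```

>>> step_arm --commands '[0,0,0,0,0,0,0,0,0,0,0,0,0,0,0,0,0,0,0,0,0,0,0,0,0,0,0,0,0,0,0,0,0,0,0,0,0,0,0,0,0,0,0,0,0,0,0,0,0,0,-0.03,0,0,0,0,0,-0.08,0,0,0]' --jaw 0

```text
t: 31.6
tcp_pos: [0.6833, 0.0185, 0.0807]
tool_rot: [-0.078, 0.997, 0.001, -0.003]
force: [0.5, -0.6, -0.8]
finger_gap: 0.191
gripper_force: 24.2
```

```bash
python3 -c "
from h import *
q=manip.sense();print(q['finger_gap'],q['gripper_force'],d((.4547,.005,.09),down(175.7)))";python3 pegs.py
```

```text
0.19051232810421703 24.228185068932362 (array([ 0.2279,  0.0222, -0.0077]), array([ 0.09, -0.39, 13.25]))
top [357 198  27  13 175] c [ 0.679 -0.084] size [68. 22.] long axis deg 72.7
top [327 202   9   5  37] c [0.672 0.015] size [21. 10.] long axis deg -88.7
top [238 250  28  10 130] c [0.535 0.217] size [69. 12.] long axis deg 79.6
scene [268 211   6   7  35] c [ 0.84 -0.08] size [32. 13.] long axis deg -41.9
scene [284 214  15  12 115] c [ 0.787 -0.093] size [48. 38.] long axis deg 10.9
scene [306 230  29  14 203] c [ 0.678 -0.088] size [77. 32.] long axis deg 76.1
scene [337 296  32  23 251] c [0.463 0.048] size [72. 23.] long axis deg 0.1
scene [243 311  39  21 245] c [0.558 0.191] size [76. 15.] long axis deg 79.7
```

Peg is in hand. Carry to pan.

>>> step_arm --commands '[0.02,0.002,-0.005,0,0,1,0.05,0.005,-0.008,0,0,3,0.085,0.008,-0.008,0,0,5,0.12,0.012,-0.008,0,0,7,0.155,0.015,-0.008,0,0,9,0.19,0.018,-0.008,0,0,11,0.22,0.021,-0.008,0,0,13,0.228,0.022,-0.008,0,0,13,0.228,0.022,0,0,0,13,0.228,0.022,0.01,0,0,13]'

```text
t: 32.7
tcp_pos: [0.4611, 0.0041, 0.0736]
tool_rot: [0.035, 0.999, -0.0, 0.004]
force: [0.3, 0.9, -1.1]
finger_gap: 0.188
gripper_force: 24.2
```

```bash
python3 -c "
from h import *
q=manip.sense();print(q['finger_gap'],d((.4547,.005,.0125),down(175.7)))"
```

```text
0.1883942962662084 (array([0.0069, 0.0005, 0.061 ]), array([-0.01,  0.46,  0.27]))
```

>>> step_arm --commands '[0.003,0,0.01,0,0,0,0.005,0,0.02,0,0,0,0.005,0,0.03,0,0,0,0.005,0,0.04,0,0,0,0.005,0,0.05,0,0,0,0.005,0,0.057,0,0,0,0.005,0,0.06,0,0,0,0.005,0,0.06,0,0,0,0.005,0,0.06,0,0,0,0.005,0,0.06,0,0,0]'

```text
t: 33.7
tcp_pos: [0.4537, 0.005, 0.0141]
tool_rot: [0.035, 0.999, 0.0, 0.002]
force: [0.2, -0.1, -0.3]
finger_gap: 0.19
gripper_force: 24.2
```

>>> step_arm --commands '[0,0,0,0,0,0,0,0,0,0,0,0,0,0,0,0,0,0,0,0,0,0,0,0,0,0,0,0,0,0,0,0,-0.015,0,0,0,0,0,-0.03,0,0,0,0,0,-0.055,0,0,0,0,0,-0.085,0,0,0,0,0,-0.11,0,0,0]' --jaw 34

```text
t: 34.7
tcp_pos: [0.4529, 0.0051, 0.1249]
tool_rot: [0.035, 0.999, 0.0, 0.002]
force: [0.1, -1.7, 0.1]
finger_gap: 0.337
gripper_force: 0.0
```

```bash
python3 pegs.py; python3 -c "
from h import *
q=manip.sense();print(q['t'],q['q'].round(2),d((.6745,-.082,.08),down(77)))"
```

```text
top [355 198  29  13 183] c [ 0.68  -0.082] size [73. 22.] long axis deg 72.7
top [238 250  28  10 130] c [0.535 0.217] size [69. 12.] long axis deg 79.6
top [252 353  17   6  35] c [0.281 0.188] size [41.  9.] long axis deg 80.4
scene [306 230  29  14 201] c [ 0.678 -0.088] size [77. 32.] long axis deg 76.1
scene [358 287  32  21 227] c [ 0.458 -0.003] size [71. 24.] long axis deg -5.3
scene [337 296  32  23 250] c [0.463 0.048] size [71. 23.] long axis deg 0.1
scene [243 311  39  21 246] c [0.558 0.191] size [76. 15.] long axis deg 79.7
34.8 [-0.24  0.48  1.96  0.    0.69 -1.74] (array([-0.2246, -0.071 ,  0.0487]), array([ 0.47,  0.45, 98.96]))
```

>>> step_arm --commands '[-0.022,-0.007,0,0,0,8,-0.045,-0.014,0,0,0,16,-0.068,-0.021,0,0,0,24,-0.09,-0.028,0,0,0,32,-0.113,-0.036,0,0,0,40,-0.136,-0.043,0,0,0,48,-0.16,-0.05,0,0,0,56,-0.18,-0.057,0,0,0,64,-0.204,-0.064,0,0,0,72,-0.225,-0.071,0.01,0,0,80]' --jaw 60

```text
t: 35.8
tcp_pos: [0.6739, -0.0822, 0.1139]
tool_rot: [0.672, 0.741, 0.002, 0.002]
force: [0.3, 0.6, -0.1]
finger_gap: 0.602
gripper_force: 0.0
```

>>> step_arm --commands '[0,0,0,0,0,8,0,0,0,0,0,16,0,0,0.005,0,0,19,0,0,0.015,0,0,19,0,0,0.03,0,0,19,0,0,0.045,0,0,19,0,0,0.055,0,0,19,0,0,0.06,0,0,19,0,0,0.06,0,0,19,0,0,0.06,0,0,19]'

```text
t: 36.8
tcp_pos: [0.673, -0.0817, 0.0546]
tool_rot: [0.783, 0.622, 0.002, 0.001]
force: [-0.5, 0.4, 1.2]
finger_gap: 0.597
gripper_force: 0.0
```

```bash
python3 pegs.py; python3 -c "
from h import *
q=manip.sense();print(q['tcp_pos'],q['force'],d((.6745,-.082,.004),down(77)))"
```

```text
scene [306 230  29  14 205] c [ 0.677 -0.087] size [77. 32.] long axis deg 77.0
scene [358 287  32  21 227] c [ 0.458 -0.003] size [71. 23.] long axis deg -4.3
scene [337 296  32  23 249] c [0.463 0.048] size [71. 23.] long axis deg 0.1
scene [243 311  39  21 249] c [0.558 0.19 ] size [78. 15.] long axis deg 79.7
[ 0.67337361 -0.081817    0.05522857] [ 0.625075   -1.47691391  0.59281776] (array([0.    , 0.0009, 0.0512]), array([ 0.28, -0.05, -0.04]))
```

>>> step_arm --commands '[0,0,0.01,0,0,0,0,0,0.02,0,0,0,0,0,0.03,0,0,0,0,0,0.04,0,0,0,0,0,0.048,0,0,0,0,0,0.051,0,0,0,0,0,0.051,0,0,0,0,0,0.051,0,0,0,0,0,0.051,0,0,0,0,0,0.051,0,0,0]'

```text
t: 37.9
tcp_pos: [0.6733, -0.0817, 0.004]
tool_rot: [0.783, 0.622, 0.002, 0.001]
force: [-0.4, -0.0, -0.3]
finger_gap: 0.604
gripper_force: 0.0
```

>>> step_arm --commands '[0,0,0,0,0,0,0,0,0,0,0,0,0,0,0,0,0,0,0,0,0,0,0,0,0,0,0,0,0,0,0,0,0,0,0,0,0,0,0,0,0,0,0,0,-0.02,0,0,0,0,0,-0.05,0,0,0,0,0,-0.085,0,0,0]' --jaw 0

```text
t: 38.9
tcp_pos: [0.6707, -0.0811, 0.0873]
tool_rot: [0.783, 0.622, -0.0, -0.001]
force: [0.7, 0.3, 0.2]
finger_gap: 0.188
gripper_force: 24.1
```

```bash
python3 pegs.py; python3 -c "
from h import *
q=manip.sense();print(q['finger_gap'],q['gripper_force'],d((.4566,.030,.09),down(175.7)))"
```

```text
top [238 251  28   9 130] c [0.535 0.217] size [70. 13.] long axis deg 80.1
scene [328 196   8   9  43] c [ 0.782 -0.247] size [47. 19.] long axis deg -47.9
scene [306 200  13   9  87] c [ 0.803 -0.194] size [45. 32.] long axis deg -45.5
scene [358 287  32  21 227] c [ 0.458 -0.001] size [71. 23.] long axis deg -0.0
scene [337 296  32  23 250] c [0.463 0.048] size [71. 23.] long axis deg 0.1
scene [243 311  39  21 250] c [0.558 0.19 ] size [78. 15.] long axis deg 79.7
0.18971599543528622 24.08425022265874 (array([ 0.0601, -0.2388,  0.0004]), array([  0.53,   0.56, -98.74]))
```

>>> step_arm --commands '[0.006,-0.024,0,0,0,-8,0.012,-0.048,0,0,0,-16,0.018,-0.072,0,0,0,-24,0.024,-0.096,0,0,0,-32,0.03,-0.12,0,0,0,-40,0.036,-0.144,0,0,0,-48,0.042,-0.168,0,0,0,-56,0.048,-0.192,0,0,0,-64,0.054,-0.216,0,0,0,-72,0.06,-0.239,0,0,0,-80]'

```text
t: 40.0
tcp_pos: [0.4513, 0.0314, 0.0871]
tool_rot: [0.197, 0.98, 0.0, 0.0]
force: [-0.2, 0.3, -0.2]
finger_gap: 0.192
gripper_force: 24.0
```

>>> step_arm --commands '[0,0,0,0,0,-8,0,0,0,0,0,-16,0,0,0,0,0,-19,0,0,0.01,0,0,-19,0,0,0.02,0,0,-19,0,0,0.03,0,0,-19,0,0,0.035,0,0,-19,0,0,0.04,0,0,-19,0,0,0.04,0,0,-19,0,0,0.04,0,0,-19]'

```text
t: 41.0
tcp_pos: [0.4535, 0.0308, 0.0477]
tool_rot: [0.035, 0.999, 0.0, 0.002]
force: [-0.2, 0.3, -0.7]
finger_gap: 0.188
gripper_force: 24.1
```

```bash
python3 -c "
from h import *
q=manip.sense();print(q['finger_gap'],d((.4566,.030,.019),down(175.7)))"
```

```text
0.18800063067228318 (array([-0.0031, -0.0006,  0.0287]), array([0.03, 0.18, 0.24]))
```

>>> step_arm --commands '[-0.003,0,0.008,0,0,0,-0.003,0,0.016,0,0,0,-0.003,0,0.024,0,0,0,-0.003,0,0.028,0,0,0,-0.003,0,0.029,0,0,0,-0.003,0,0.029,0,0,0,-0.003,0,0.029,0,0,0,-0.003,0,0.029,0,0,0,-0.003,0,0.029,0,0,0,-0.003,0,0.029,0,0,0]'

```text
t: 42.0
tcp_pos: [0.4567, 0.0306, 0.019]
tool_rot: [0.035, 0.999, 0.0, 0.002]
force: [-0.5, -0.1, -0.5]
finger_gap: 0.188
gripper_force: 24.1
```

>>> step_arm --commands '[0,0,0,0,0,0,0,0,0,0,0,0,0,0,0,0,0,0,0,0,0,0,0,0,0,0,0,0,0,0,0,0,-0.015,0,0,0,0,0,-0.03,0,0,0,0,0,-0.055,0,0,0,0,0,-0.085,0,0,0,0,0,-0.12,0,0,0]' --jaw 40

```text
t: 43.0
tcp_pos: [0.4552, 0.0306, 0.1392]
tool_rot: [0.035, 0.999, 0.0, 0.0]
force: [1.2, -0.1, -0.6]
finger_gap: 0.402
gripper_force: 0.0
```

```bash
python3 pegs.py; python3 -c "
from h import *
c=shot('scene');zoom(c,'pan',270,220,430,340,5)
q=manip.sense();print(q['t'],q['q'].round(2),d((.5685,.0215,.1),down(175.7)))"
```

```text
top [238 251  28   9 129] c [0.535 0.217] size [70. 12.] long axis deg 80.1
top [418 357  10   7  27] c [ 0.28  -0.223] size [26. 11.] long axis deg -55.6
scene [337 287  53  32 852] c [0.46  0.023] size [76. 72.] long axis deg 0.1
scene [243 311  39  21 248] c [0.558 0.19 ] size [78. 15.] long axis deg 79.7
43.15 [-0.18  0.46  1.94  0.    0.74 -1.68] (array([-0.1109, -0.001 ,  0.0416]), array([0.  , 0.5 , 0.26]))
```

View pics/pan.png

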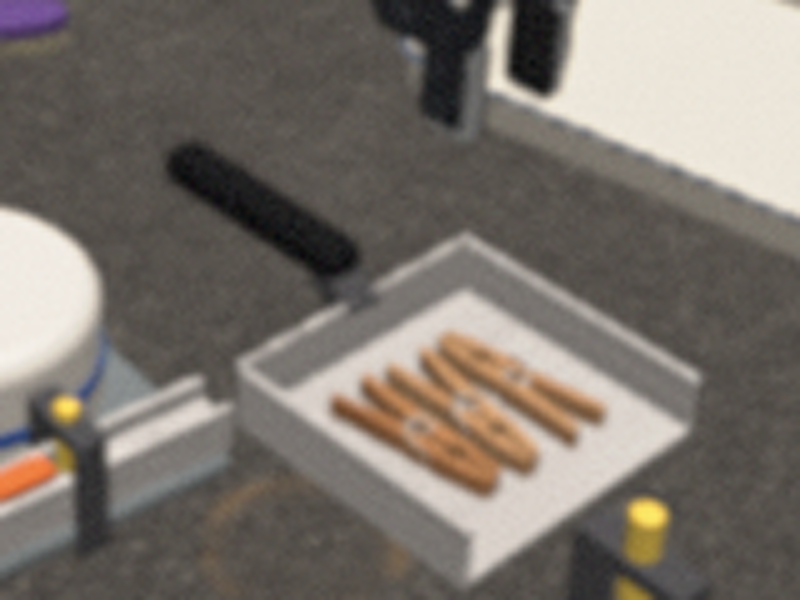

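>>> step_arm --commands '[-0.015,0,0,0,0,0,-0.035,0,0,0,0,0,-0.06,0,0,0,0,0,-0.085,0,0,0,0,0,-0.105,0,0,0,0,0,-0.11,-0.001,0.01,0,0.3,0,-0.11,-0.001,0.025,0,0.3,0,-0.11,-0.001,0.04,0,0.3,0,-0.11,-0.001,0.055,0,0.3,0,-0.11,-0.001,0.06,0,0.3,0]' --jaw 60

```text
t: 44.15
tcp_pos: [0.5627, 0.0222, 0.076]
tool_rot: [0.035, 0.999, 0.001, -0.005]
force: [-0.5, -0.1, 0.2]
finger_gap: 0.599
gripper_force: 0.0
```

```bash
python3 -c "
from h import *
q=manip.sense();print(q['tcp_pos'],q['force'],d((.568,.0216,.023),down(175.7)))
s=shot('top')
h=s['pixels'].max(axis=2); 
m=(h<45).astype(np.uint8); m[:215]=0;m[262:]=0;m[:,:310]=0;m[:,345:]=0
v,u=np.nonzero(m); w=ray(s,np.c_[u,v],.045); print(len(u),w.min(0),w.max(0))"
```

```text
[0.56274319 0.0221906  0.07603761] [-0.54450076 -0.1400855   0.15607919] (array([-0.0058, -0.0003,  0.053 ]), array([ 0.06, -0.53,  0.25]))
20 [0.52530247 0.01990385 0.045     ] [0.53515846 0.03747096 0.045     ]
```

>>> step_arm --commands '[-0.002,0,0.01,0,0,0,-0.004,0,0.02,0,-0.5,0,-0.004,0,0.03,0,-0.5,0,-0.004,0,0.04,0,-0.5,0,-0.004,0,0.048,0,-0.5,0,-0.004,0,0.052,0,-0.5,0,-0.004,0,0.052,0,-0.5,0,-0.004,0,0.052,0,-0.5,0,-0.004,0,0.052,0,-0.5,0,-0.004,0,0.052,0,-0.5,0]'

```text
t: 45.2
tcp_pos: [0.5702, 0.0215, 0.0276]
tool_rot: [0.035, 0.999, 0.0, 0.004]
force: [0.0, -1.4, 0.1]
finger_gap: 0.599
gripper_force: 0.0
```

>>> step_arm --commands '[0,0,0,0,0,0,0,0,0,0,0,0,0,0,0,0,0,0,0,0,0,0,0,0,0,0,0,0,0,0,0,0,0,0,0,0,0,0,0,0,0,0,0,0,0,0,0,0,0,0,0,0,0,0,0,0,0,0,0,0]' --jaw 0 --grip_force 100

```text
t: 46.2
tcp_pos: [0.5701, 0.0216, 0.0273]
tool_rot: [0.035, 0.999, 0.0, 0.004]
force: [0.1, 0.9, 5.2]
finger_gap: 0.187
gripper_force: 97.7
```

```bash
python3 -c "
from h import *
q=manip.sense();print(q['tcp_pos'],q['force'],q['q'].round(2))"; python3 pegs.py
```

```text
[0.57011534 0.02156329 0.02728708] [0.14542701 0.88252941 5.1786338 ] [-0.16  0.76  1.72  0.    0.66 -1.66]
top [238 251  28   9 129] c [0.535 0.217] size [70. 12.] long axis deg 80.1
scene [337 287  53  31 842] c [0.46  0.023] size [79. 70.] long axis deg 2.4
scene [243 311  39  21 249] c [0.558 0.19 ] size [78. 15.] long axis deg 79.7
```

```bash
cat > tip.py <<'E'
from h import *
yaw=3.7
def tcp(th,lip):
    R=Ro.from_euler("z",yaw,degrees=True)*Ro.from_euler("y",-th,degrees=True)
    return np.array(lip)+R.apply([.171,0,.036-.0127]), R*Ro.from_euler("z",180,degrees=True)*Ro.from_euler("x",180,degrees=True)
if __name__=="__main__":
    lip=(.548,-.241,.05)
    p0,R0=tcp(0,lip); print("level",p0.round(3),d(p0,R0))
    for th in (8,16,24,32,38): 
        p,R=tcp(th,lip); print(th,R0.inv().apply(p-p0).round(4),(R0.inv()*R).as_rotvec(degrees=True).round(1))
E
python3 tip.py
```

```text
level [ 0.719 -0.23   0.073] (array([-0.1662, -0.2404, -0.045 ]), array([ 0.01,  0.42, -7.75]))
8 [ 0.0049 -0.     -0.0236] [-0. -8. -0.]
16 [ 0.013   0.     -0.0462] [ -0. -16.  -0.]
24 [ 0.0243  0.     -0.0675] [ -0. -24.  -0.]
32 [ 0.0383  0.     -0.0871] [ -0. -32.  -0.]
38 [ 0.0506 -0.     -0.1003] [ -0. -38.  -0.]
```

>>> step_arm --commands '[0,0,-0.003,0,0,0,0,0,-0.008,0,0,0,0,0,-0.016,0,0,0,0,0,-0.026,0,0,0,0,0,-0.036,0,0,0,0,0,-0.046,0,0,0,0,0,-0.056,0,0,0,0,0,-0.064,0,0,0,0,0,-0.068,0,0,0,0,0,-0.07,0,0,0]'

```text
t: 47.3
tcp_pos: [0.5696, 0.0215, 0.0977]
tool_rot: [0.035, 0.999, 0.0, 0.004]
force: [-0.7, 0.2, -2.0]
finger_gap: 0.187
gripper_force: 97.7
```

```bash
python3 pegs.py; python3 tip.py; python3 -c "
from h import *
q=manip.sense();print(q['force'],q['finger_gap'],q['q'].round(2))
c=shot('scene');zoom(c,'lift',240,200,440,340,4)"
```

```text
top [238 250  28  10 130] c [0.535 0.217] size [69. 12.] long axis deg 79.6
top [460 358  12   6  29] c [ 0.279 -0.336] size [28. 13.] long axis deg -89.1
scene [339 258  55  30 872] c [ 0.516 -0.056] size [89. 82.] long axis deg 1.4
scene [243 311  39  21 246] c [0.558 0.191] size [76. 15.] long axis deg 79.8
level [ 0.719 -0.23   0.073] (array([-0.1664, -0.2403,  0.025 ]), array([ 0.  ,  0.4 , -7.75]))
8 [ 0.0049 -0.     -0.0236] [-0. -8. -0.]
16 [ 0.013   0.     -0.0462] [ -0. -16.  -0.]
24 [ 0.0243  0.     -0.0675] [ -0. -24.  -0.]
32 [ 0.0383  0.     -0.0871] [ -0. -32.  -0.]
38 [ 0.0506 -0.     -0.1003] [ -0. -38.  -0.]
[-0.26287627 -0.11311667 -2.11889594] 0.185181337158725 [-0.16  0.64  1.69  0.    0.81 -1.66]
```

View pics/lift.png

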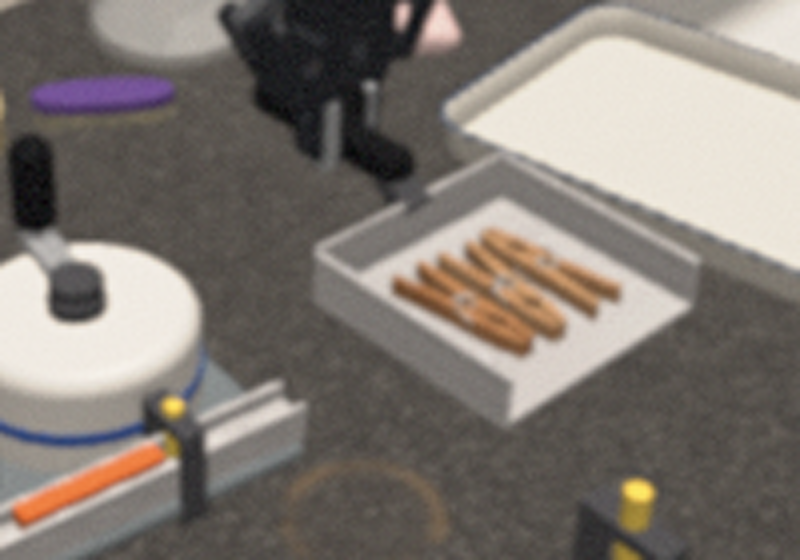

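>>> step_arm --commands '[-0.003,-0.004,0,0,0,0,-0.009,-0.013,0,0,0,0,-0.018,-0.026,0,0,0,0,-0.028,-0.04,0,0,0,-1,-0.038,-0.054,0,0,0,-1.5,-0.048,-0.069,0,0,0,-2,-0.058,-0.084,0,0,0,-2.5,-0.068,-0.098,0,0,0,-3,-0.078,-0.112,0,0,0,-3.5,-0.088,-0.127,0,0,0,-4]'

```text
t: 48.45
tcp_pos: [0.6489, -0.1126, 0.0975]
tool_rot: [0.0, 1.0, 0.0, 0.003]
force: [0.5, -0.3, -2.1]
finger_gap: 0.185
gripper_force: 97.8
```

```bash
python3 tip.py|head -1
```

```text
level [ 0.719 -0.23   0.073] (array([-0.0696, -0.1173,  0.0247]), array([ 0.  ,  0.39, -3.72]))
```

>>> step_arm --commands '[-0.009,-0.014,0,0,0,-0.5,-0.018,-0.029,0,0,0,-1,-0.027,-0.045,0,0,0,-1.5,-0.036,-0.061,0,0,0,-2,-0.045,-0.076,0,0,0,-2.5,-0.054,-0.09,0,0,0,-3,-0.061,-0.102,0,0,0,-3.5,-0.066,-0.111,0,0,0,-3.7,-0.069,-0.116,0,0,0,-3.7,-0.07,-0.117,0,0,0,-3.7]'

```text
t: 49.45
tcp_pos: [0.7182, -0.2291, 0.0979]
tool_rot: [-0.032, 0.999, 0.0, 0.003]
force: [0.1, 0.1, -2.3]
finger_gap: 0.19
gripper_force: 97.8
```

```bash
python3 tip.py|head -1; python3 pegs.py;  python3 -c "
from h import *
print(manip.sense()['q'].round(2))"
```

```text
level [ 0.719 -0.23   0.073] (array([-0.0002, -0.0009,  0.0246]), array([-0.01,  0.38, -0.09]))
top [238 250  28  10 131] c [0.535 0.217] size [69. 12.] long axis deg 79.5
scene [369 190  37  16 324] c [ 0.688 -0.371] size [82. 75.] long axis deg 3.1
scene [243 311  39  21 246] c [0.558 0.19 ] size [77. 15.] long axis deg 79.7
[-0.46  0.84  1.17  0.    1.12 -2.09]
```

>>> step_arm --commands '[0.001,0,-0.004,0,-2,0,0.003,0,-0.011,0,-5,0,0.005,0,-0.018,0,-8,0,0.0075,0,-0.024,0,-11,0,0.011,0,-0.031,0,-14,0,0.013,0,-0.034,0,-16,0,0.0155,0,-0.038,0,-18,0,0.018,0,-0.041,0,-20,0,0.021,0,-0.044,0,-22,0,0.024,0,-0.047,0,-24,0]'

```text
t: 50.55
tcp_pos: [0.6932, -0.2287, 0.1452]
tool_rot: [-0.032, 0.977, 0.007, 0.211]
force: [-0.3, 0.5, -2.0]
finger_gap: 0.187
gripper_force: 97.8
```

```bash
cat > st.py <<'E'
from tip import *
q=manip.sense();A=Ro.from_quat(q["tool_rot"]); 
zt=A.as_matrix()[:,2]; th=np.degrees(np.arccos(-zt[2]))
Rp=A*Ro.from_euler("x",180,degrees=True)*Ro.from_euler("z",180,degrees=True)
lip=q["tcp_pos"]-Rp.apply([.171,0,.0233]); T=Ro.from_euler("z",3.7,degrees=True).inv().apply(lip-np.array([.508,-.244,0]))
print(q["t"],"tilt",th.round(1),"lip",lip.round(3),"in tray",T.round(3),q["q"].round(2),q["force"].round(1),q["finger_gap"])
E
python3 st.py; python3 pegs.py
```

```text
50.55 tilt 24.4 lip [ 0.547 -0.238  0.053] in tray [0.04  0.003 0.053] [-0.57  0.66  1.55  0.43  0.63 -2.52] [-0.3  0.5 -2. ] 0.18656548382823263
top [418 218  14  28 205] c [ 0.606 -0.231] size [69. 34.] long axis deg 6.2
top [238 251  28   9 129] c [0.535 0.217] size [70. 12.] long axis deg 80.1
top [250 353  12   5  29] c [0.283 0.2  ] size [29. 10.] long axis deg -70.2
scene [372 186  36  26 482] c [ 0.68  -0.369] size [139.  70.] long axis deg -23.0
scene [243 311  39  21 247] c [0.558 0.19 ] size [77. 15.] long axis deg 79.7
```

Run:
```python
import tip; from tip import *
tip.yaw=-10
for th,lip in ((24,(.55,-.241,.053)),(30,(.55,-.241,.053)),(36,(.55,-.241,.053))):
    p,R=tcp(th,lip); print(th,p.round(3),d(p,R))
```

```text
24 [ 0.695 -0.266  0.144] (array([ 0.0004, -0.0378,  0.0007]), array([ 5.67,  0.25, 12.44]))
30 [ 0.684 -0.265  0.159] (array([ 0.0034, -0.0354, -0.0169]), array([ 6.31, -5.72, 12.13]))
36 [ 0.673 -0.263  0.172] (array([ 0.0082, -0.0326, -0.0341]), array([  6.95, -11.69,  11.79]))
```

>>> step_arm --commands '[0,-0.01,0,1.4,0,3.1,0,-0.019,0,2.8,0.1,6.2,0,-0.029,0,4.3,0.2,9.3,0,-0.038,0.001,5.7,0.2,12.4,0.001,-0.037,-0.005,5.9,-1.8,12.3,0.002,-0.036,-0.011,6.1,-3.8,12.2,0.003,-0.035,-0.017,6.3,-5.7,12.1,0.005,-0.034,-0.023,6.5,-7.7,12,0.0065,-0.033,-0.029,6.7,-9.7,11.9,0.008,-0.033,-0.034,7,-11.7,11.8]'

```text
t: 51.65
tcp_pos: [0.675, -0.2633, 0.1732]
tool_rot: [0.082, 0.947, -0.028, 0.31]
force: [0.6, -0.7, -1.4]
finger_gap: 0.184
gripper_force: 97.9
```

```bash
python3 st.py; python3 pegs.py
```

```text
51.65 tilt 36.2 lip [ 0.553 -0.242  0.053] in tray [ 0.045 -0.001  0.053] [-0.64  0.6   1.71  0.83  0.36 -2.75] [ 0.6 -0.7 -1.4] 0.18360515612789213
top [238 251  28   9 129] c [0.535 0.217] size [70. 12.] long axis deg 80.1
top [415 250  22  21 255] c [ 0.532 -0.23 ] size [51. 48.] long axis deg -12.4
scene [396 211  32  34 617] c [ 0.55  -0.281] size [157.  64.] long axis deg -43.7
scene [243 311  39  21 248] c [0.558 0.19 ] size [78. 15.] long axis deg 79.8
```

>>> step_arm --commands '[0,0,0,0,0,0,0,0,0,0,0,0,0,0,0,0,0,0,0,0,0,0,0,0,0,0,0,0,0,0,0,0,0,0,0,0,0,0,0,0,0,0,0,0,0,0,0,0,0,0,0,0,0,0,0,0,0,0,0,0]'

```text
t: 52.75
tcp_pos: [0.6746, -0.2642, 0.1726]
tool_rot: [0.083, 0.947, -0.028, 0.309]
force: [-0.0, -0.1, -1.0]
finger_gap: 0.186
gripper_force: 97.9
```

```bash
python3 st.py; python3 pegs.py; python3 -c "
from h import *
q=manip.sense(); print(d(q['tcp_pos']+[.045,0,.02]))
s=shot('top');c=shot('scene')
a=s['pixels'][180:340,370:490];b=c['pixels'][140:300,330:490]
cv2.imwrite('pics/dump.png',np.hstack([cv2.resize(a,(390,520),interpolation=2),cv2.resize(b,(410,410),interpolation=2,) if 0 else cv2.resize(b,(405,520),interpolation=2)]))"
```

```text
52.75 tilt 36.2 lip [ 0.552 -0.243  0.053] in tray [ 0.044 -0.002  0.053] [-0.64  0.6   1.71  0.83  0.36 -2.75] [-0.  -0.1 -1. ] 0.18563367177918302
top [415 249  23  22 282] c [ 0.531 -0.232] size [52. 49.] long axis deg -13.5
top [238 251  28   9 129] c [0.535 0.217] size [70. 12.] long axis deg 80.1
scene [396 211  32  34 609] c [ 0.55  -0.281] size [157.  64.] long axis deg -43.7
scene [243 311  39  21 249] c [0.558 0.19 ] size [77. 15.] long axis deg 79.7
[-0.0476  0.0078  0.01  ]
```

>>> step_arm --commands '[-0.006,0.001,0.001,0,0,0,-0.012,0.002,0.002,0,0,0,-0.018,0.003,0.003,0,0,0,-0.024,0.004,0.005,0,0,0,-0.03,0.005,0.006,0,0,0,-0.036,0.006,0.007,0,0,0,-0.042,0.007,0.009,0,0,0,-0.048,0.008,0.01,0,0,0,-0.048,0.008,0.01,0,0,0,-0.048,0.008,0.01,0,0,0]'

```text
t: 53.95
tcp_pos: [0.72, -0.2639, 0.1928]
tool_rot: [0.083, 0.947, -0.028, 0.309]
force: [1.0, -0.2, -0.8]
finger_gap: 0.187
gripper_force: 97.9
```

```bash
python3 st.py; python3 pegs.py; python3 -c "
from h import *
s=shot('top');c=shot('scene')
a=s['pixels'][180:340,370:490];b=c['pixels'][140:300,330:490]
cv2.imwrite('pics/dump2.png',np.hstack([cv2.resize(a,(390,520),interpolation=2),cv2.resize(b,(405,520),interpolation=2)]))"
```

```text
53.95 tilt 36.2 lip [ 0.598 -0.243  0.073] in tray [ 0.089 -0.004  0.073] [-0.59  0.61  1.59  0.62  0.42 -2.49] [ 1.  -0.2 -0.8] 0.18725908534743854
top [416 240  12  26 189] c [ 0.551 -0.22 ] size [65. 28.] long axis deg 0.5
top [238 250  28  10 130] c [0.535 0.217] size [69. 12.] long axis deg 79.6
top [275 354  12   7  26] c [0.28  0.134] size [30. 12.] long axis deg 76.4
scene [384 223  41  20 388] c [ 0.548 -0.243] size [71. 68.] long axis deg 82.6
scene [243 311  39  21 247] c [0.558 0.19 ] size [78. 15.] long axis deg 79.7
```

View pics/dump2.png

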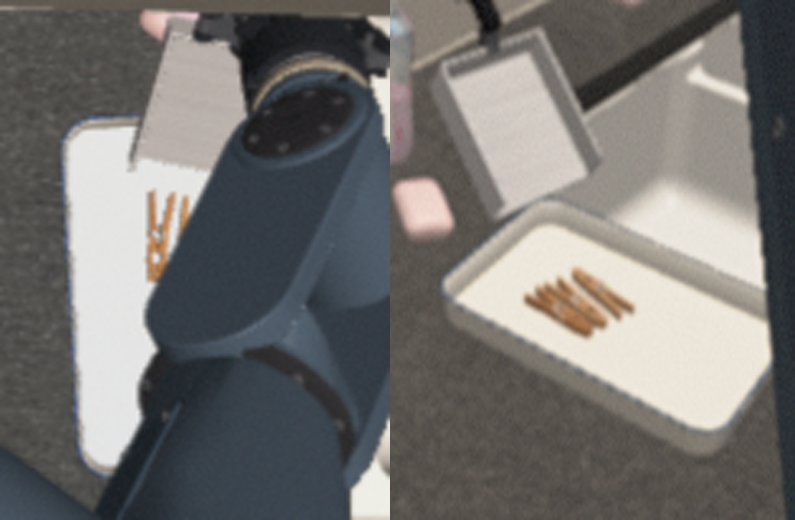

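```bash
python3 -c "
from h import *
p,r=d((.67,-.10,.16),down(175.7)); print(p,r)"
```

```text
[ 0.0817  0.1529 -0.0196] [-1.91 36.09 -5.53]
```

>>> step_arm --commands '[0,0,0,0,0,0,0,0,0,0,0,0,0.01,0.019,-0.01,-0.2,4.5,-0.7,0.02,0.038,-0.018,-0.5,9,-1.4,0.03,0.057,-0.02,-0.7,13.5,-2.1,0.041,0.077,-0.02,-1,18,-2.8,0.051,0.096,-0.02,-1.2,22.5,-3.5,0.061,0.115,-0.02,-1.4,27,-4.2,0.071,0.134,-0.02,-1.7,31.5,-4.9,0.081,0.152,-0.02,-1.9,36,-5.5]'

```text
t: 55.15
tcp_pos: [0.6708, -0.1003, 0.1612]
tool_rot: [0.038, 0.999, -0.0, 0.0]
force: [0.1, -0.5, -1.3]
finger_gap: 0.184
gripper_force: 97.9
```

```bash
python3 st.py; python3 pegs.py; python3 -c "
from h import *
print(d((.57,.012,.09),down(175.7)))"
```

```text
55.15 tilt 0.0 lip [ 0.5   -0.087  0.138] in tray [0.002 0.157 0.138] [-0.31  0.68  1.35 -0.    1.11 -1.81] [ 0.1 -0.5 -1.3] 0.18366830399887124
top [416 240  18  28 332] c [ 0.55  -0.223] size [69. 39.] long axis deg -15.1
top [432 244  11  27 149] c [ 0.542 -0.262] size [68. 19.] long axis deg -8.6
top [238 251  28   9 129] c [0.535 0.217] size [70. 12.] long axis deg 80.1
scene [384 223  41  20 388] c [ 0.548 -0.243] size [71. 68.] long axis deg 82.6
scene [243 311  39  21 246] c [0.558 0.191] size [76. 15.] long axis deg 79.7
(array([0.1094, 0.1029, 0.0698]), array([0.04, 0.1 , 0.14]))
```

>>> step_arm --commands '[0.011,0.01,0.006,0,0,0,0.024,0.022,0.014,0,0,0,0.037,0.035,0.022,0,0,0,0.05,0.047,0.03,0,0,0,0.063,0.06,0.038,0,0,0,0.076,0.072,0.046,0,0,0,0.089,0.084,0.054,0,0,0,0.1,0.095,0.062,0,0,0,0.107,0.101,0.068,0,0,0,0.109,0.103,0.07,0,0,0]'

```text
t: 56.25
tcp_pos: [0.5688, 0.0099, 0.0903]
tool_rot: [0.038, 0.999, -0.0, 0.001]
force: [-0.2, -0.3, -2.2]
finger_gap: 0.184
gripper_force: 97.9
```

```bash
python3 -c "
from h import *
print(d((.57,.012,.028),down(175.7)))"
```

```text
(array([-0.0009,  0.0022,  0.0623]), array([-0.02,  0.1 , -0.02]))
```

>>> step_arm --commands '[0,0,0.008,0,0,0,0,0,0.018,0,0,0,0,0,0.028,0,0,0,0,0,0.038,0,0,0,0,0,0.046,0,-0.3,0,0,0,0.053,0,-0.3,0,0,0,0.058,0,-0.3,0,0,0,0.061,0,-0.3,0,0,0,0.062,0,-0.3,0,0,0,0.062,0,-0.3,0]'

```text
t: 57.25
tcp_pos: [0.57, 0.0098, 0.0287]
tool_rot: [0.038, 0.999, -0.0, 0.004]
force: [-0.7, -0.1, -0.7]
finger_gap: 0.191
gripper_force: 97.9
```

>>> step_arm --commands '[0,0,0.001,0,0,0,0,0,0.0015,0,0,0,0,0,0.0015,0,0,0,0,0,0.0015,0,0,0,0,0,0.0015,0,0,0,0,0,0.0015,0,0,0,0,0,0.0015,0,0,0,0,0,0.0015,0,0,0,0,0,0.0015,0,0,0,0,0,0.0015,0,0,0]' --grip_force 30

```text
t: 58.25
tcp_pos: [0.5705, 0.0097, 0.0274]
tool_rot: [0.038, 0.999, -0.0, 0.004]
force: [0.6, 0.4, 5.4]
finger_gap: 0.187
gripper_force: 98.6
```

>>> step_arm --commands '[0,0,0,0,0,0,0,0,0,0,0,0,0,0,0,0,0,0,0,0,0,0,0,0,0,0,0,0,0,0,0,0,-0.01,0,0,0,0,0,-0.03,0,0,0,0,0,-0.06,0,0,0,0,0,-0.1,0,0,0,0,0,-0.14,0,0,0]' --jaw 60

```text
t: 59.25
tcp_pos: [0.5683, 0.01, 0.1688]
tool_rot: [0.038, 0.999, -0.0, 0.003]
force: [0.7, 0.4, -0.8]
finger_gap: 0.599
gripper_force: 0.0
```

>>> step_arm --commands '[0.02,0,-0.01,0,0,0,0.04,0,-0.01,0,0,0,0.06,0,-0.01,0,0,0,0.08,0,-0.01,0,0,0,0.09,0,-0.01,0,0,0,0.09,0,-0.01,0,0,0,0.09,0,-0.01,0,0,0,0.09,0,-0.01,0,0,0,0.09,0,-0.01,0,0,0,0.09,0,-0.01,0,0,0]'

```text
t: 60.25
tcp_pos: [0.4797, 0.0166, 0.1763]
tool_rot: [0.038, 0.999, -0.0, 0.004]
force: [0.5, 0.7, -0.0]
finger_gap: 0.602
gripper_force: 0.0
```

```bash
python3 pegs.py; python3 bar.py
python3 - <<'E'
from h import *
c=shot('scene')
# predicted pan corner pixels (flat on table) vs image edges
R=Ro.from_euler('z',-4.3,degrees=True); o=np.array([.4566,.018,0])
X=[o+R.apply([a,b,z]) for a,b,z in [(-.0585,.061,.03),(-.0585,-.061,.03),(.0585,.061,.034),(.0585,-.061,.034)]]
p=proj(c,X); print(p.round())
g=cv2.cvtColor(c['pixels'],cv2.COLOR_BGR2HSV); m=((g[...,2]>120)&(g[...,1]<30)).astype(np.uint8)
r=m[255:345,300:425]; k,l,st,ce=cv2.connectedComponentsWithStats(r); i=1+st[1:,4].argmax(); v,u=np.nonzero(l==i); u=u+300;v=v+255
print("blob extremes L,R,T,B",*[(u[j],v[j]) for j in (u.argmin(),u.argmax(),v.argmin(),v.argmax())])
h=c['pixels'].max(2)
E
```

```text
top [416 240  18  28 363] c [ 0.55  -0.223] size [67. 45.] long axis deg -10.1
top [432 244  11  27 149] c [ 0.542 -0.261] size [68. 19.] long axis deg -8.2
top [238 250  28  10 131] c [0.535 0.217] size [69. 12.] long axis deg 79.5
scene [384 223  41  20 388] c [ 0.548 -0.243] size [71. 68.] long axis deg 82.6
scene [243 311  39  21 249] c [0.558 0.19 ] size [78. 15.] long axis deg 79.7
60.35 [0.47932529 0.01669709 0.1762992 ] [-0.6  0.1 -0.3] 0.5954477623833669
orange n 139 along y: tail 0.0088 front 0.0732
[[369. 322.]
 [413. 292.]
 [322. 288.]
 [366. 263.]]
blob extremes L,R,T,B (np.int64(321), np.int64(290)) (np.int64(413), np.int64(292)) (np.int64(367), np.int64(263)) (np.int64(366), np.int64(333))
```

```bash
python3 -c "
from station import manip
print(manip.sign_off())"
```

```text
the job is handed in; nothing more can be done
None
```

I handed the job in at about 60 s. The line is wound until the pin dropped, the brake pedal was pressed to its stop and released, the three pegs I found lie in the tray, and the empty pan is flat on the worktop beside it. I was not told the verdict. I did not check in the images that the pedal came back up or that the soap, nail brush and tape measure had not shifted.

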